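Put the spot torches away, packed close and switched off

TASK

Put all the spot torches away in the round tin, standing on their heads and packed close: one in the middle of the tin and the others round it, each touching or nearly touching the middle one and at least one other beside it on the outside, so that seven would fit. Then take the big screwdriver from its block and with its tip push the sunk switch in each torch's tail fully in, so that none comes on in storage, and put the screwdriver back in its hole. Leave the model cottage and the coach where they stand.

Things in the scene. Friction and masses are not known exactly. Their poses are not given: they have to be found in the camera images.
- tin: fixed round open tin of bare metal, inner diameter 183 mm, rim 40 mm above the bench; origin at the centre of its underside
- tin_floor (a point): centre of the tin's inner floor, 3 mm above the bench
- torch_1: one of up to seven identical cordless spot torches (130 g), standing on its wide round head, tail upward: head 58 mm across up to 20 mm, tapering to a round barrel 24 mm across from 42 mm up to the tail at 92 mm (grip it there, about 70 mm up). Origin at the centre of the underside of its head, z up along the torch
- torch_1_switch (a joint): tail switch of that torch: a push button 11 mm across at the bottom of a bore 14 mm wide in the end of the tail, on the torch's axis, its top 84 mm above the torch's origin when out, 8 mm below the tail's edge. 0 = out, 0.005 m = fully in; takes about 3 N and stays where it is pushed
- torch_2: another spot torch, the same as torch_1; may be absent
- torch_2_switch (a joint): tail switch of torch_2, as on torch_1
- torch_3: another spot torch, the same as torch_1; may be absent
- torch_3_switch (a joint): tail switch of torch_3, as on torch_1
- torch_4: another spot torch, the same as torch_1; may be absent
- torch_4_switch (a joint): tail switch of torch_4, as on torch_1
- torch_5: another spot torch, the same as torch_1; may be absent
- torch_5_switch (a joint): tail switch of torch_5, as on torch_1
- torch_6: another spot torch, the same as torch_1; may be absent
- torch_6_switch (a joint): tail switch of torch_6, as on torch_1
- torch_7: another spot torch, the same as torch_1; may be absent
- torch_7_switch (a joint): tail switch of torch_7, as on torch_1
- tool_block: fixed upright hardwood block 56 x 108 x 104 mm with two drilled holes in its top in a row along its y axis; origin at the centre of its underside. The big screwdriver stands in the hole on the +y side; the other hole, 56 mm from it, holds a small screwdriver (handle 10 mm wide, top 171 mm above the bench) that stays there
- block_hole (a point): centre of the mouth of the big screwdriver's hole, in the block's top: 13 mm wide with a 3 mm chamfer, right through; axes as the block's
- driver: big screwdriver (68 g): handle 24 mm across, 95 mm long (square to the touch: grip it squarely across its x or z axis, about 60 mm above the shoulder), shaft 6 mm square, 95 mm long. It starts tip down in the block, the handle resting on the block's top, its x axis along the block's x. Its y axis runs from tip to handle; origin on the handle's surface, 12 mm off the axis
- driver_shoulder (a point): on the screwdriver's axis at the lower end of the handle, where the shaft begins; the handle reaches 95 mm up from here
- driver_tip (a point): end of the screwdriver's shaft, on its axis, 95 mm from the shoulder
- cottage: small model cottage, 52 x 73 x 50 mm, a bystander; origin at the centre of its underside
- coach: model railway coach, 19 x 116 x 36 mm, a bystander; origin at the centre of its underside
Not all that is in view belongs to the job. Leave any green look-alike of the torch_3 alone.

How it is judged:
By the outcome, as a careful person would: the job done as asked, in the order asked, and still so for the second after the job is handed in, with the robot touching nothing.
Of torch_1, torch_2, torch_3, torch_4, torch_5, torch_6, torch_7 only 5 to 7 are there at a start; the rules pass over those that are not, and their reading is None.
At some moment in a run one of torch_1, torch_2, torch_3, torch_4, torch_5, torch_6, torch_7 may be knocked a few centimetres aside while the robot is not near it.
It also fails if it takes over 210 s, if anything falls off the work surface, if the arm or the gripper's body presses on something with over 40 N, if the wrist force passes 120 N, or if a joint passes its speed limit or range.

ROBOT

A 6-joint arm with a two-finger parallel gripper is mounted at the origin on a cart in front of the work surface, level with it; the furniture and walls round the work are solid. World frame = base frame: x ahead of the robot, y to its left, z up, the work surface at z = 0. Lengths are in m, angles in rad, forces in N, time in s.
With the tool pointing down it reaches from about 0.35 to 0.975 m from the base axis. Payload 4.9 kg.
Tool frame: the origin (TCP) lies at the very end of the fingers, on their centre line; the grasp point (between the pads) lies 19 mm behind it; z points along the fingers, x is the direction in which the jaws open and shut, and the axes are right-handed (so a half turn about z gives the same grasp; the last joint's range is limited). The gripper opens to 85 mm and grips with 20 to 120 N. Pads are 22 mm wide; open, the fingers measure 114 mm over their backs; the gripper's body (76 mm by 85 mm) begins 54 mm behind the grasp point. The pads swing forward as they close: fully open they stand 13 mm farther back than shut.
Start: joints at [1.112, 0.053, 1.613, -0, 1.476, -0.119], TCP at [0.208, 0.589, 0.231] pointing down, gripper open.
Joint ranges: [-3.01, 3.01], [-1.01, 2.22], [0.06, 2.58], [-1.02, 4.17], [0.09, 2.62], [-3.14, 3.14]. Speed limits (rad/s): [2.57, 2.57, 3.14, 3.14, 3.14, 3.14].

INTERFACE

Orientations are given as a rotation vector (axis times angle).
In Python, from station import readout, viewer, ctrl, nets gives the robot as it stands. The module is installed in compiled form; this text tells all that it offers.
- The arm moves only by the tool step_arm, never from a script. Its argument "moves" is a list that holds one entry, the list of rows, each a list of 4 numbers: the shift along the world's x, y, z in cm, then the turn about the world's z in rad. In form: [[[dx, dy, dz, yaw], ...]]. A call has 1 to 10 rows; each row shifts and turns the commanded pose from where the row before left it; what a row does not reach is not made up. A row lasts 1/12 s, in which the tool goes at most 41.7 mm and 7.16 degrees, less where a joint would pass 70% of its speed; a pose out of reach is approached as far as the arm can. A call is refused whole if a number of a shift passes 4.17 or a number of a turn 0.125, either way. A call with a gripper value outside its range is refused whole. "grip" is the closure, from 0 (fully open) to 1 (shut), set as the call begins (left out, the last holds). The fingers move at their own pace and stop on an object; "squeeze" is the grip in N (left out, the last holds). Time passes only in rows, so rows that do not move let the fingers close. It gives the time, the measured TCP pose, the force and the opening at its end, in the units of the state.
- readout.get_obs(): the state, without advancing time (a new reading comes with each control period).
- viewer.get_image(name): name is "scene" or "side" or "wrist"; returns the picture (400x640x3 uint8, blue, green, red); there is no depth.
- viewer.calibration(name): a dict with "camera_matrix" (3x3 intrinsics, pixels), "R" (3x3) and "t" (3): a world point X has camera coordinates R X + t. Camera axes: x right, y down, z forward; pixel columns grow to the right and rows downward; lengths in m; the calibration is good to about 2 mm. A picture is of the moment at which its call begins: read the wrist's pose just before it. calibration takes no time and is no camera call; for the wrist camera it gives the pose at the moment of the call.
- ctrl.finish_job(): hands the job in, once; it reports no verdict.
Trained networks look in the newest picture that a camera, given by its name, has taken for a name from the list of things; names that differ only in an ending like _2 or _b are one class to them, and where a whole thing is asked for, a point or a joint stands for the part that bears it (a point fixed in the world has none). Each returns a list of dicts, best first, with "confidence" (0 to 1); they miss things now and then, are a little off and sometimes report something else, mostly with a low value. They report only what shows in the picture. A call takes as long as a camera call. They do not tell look-alikes from the thing itself.
- nets.masks_of(camera, thing): "region" (400x640 bool, what is visible of it) and "box" ([left, top, right, bottom] in pixels, round what is visible of it).
- nets.pinpoint(camera, thing): "at" ([column, row] in pixels: a listed point, or the origin of a listed thing).
The state is a dict: "t": time; "q": joint angles; "dq": joint speeds; "effort": joint torques, N m; "tool_pos": TCP position; "tool_rot": TCP orientation; "contact_force": force on the tool from outside, world axes, zero at the start; "wrist_torque": the same for the moment, N m; "opening": finger opening in m.
Only numpy, scipy, OpenCV 4.12 (cv2) and the standard library are available. Lean on these libraries where they do the work, as an engineer would, in place of code of your own. Each camera call takes 0.05 s, during which the arm holds its last target. There are 200 camera calls.

## Working session

There is one attempt and no reset: what is moved stays moved. The work goes in short steps, Python scripts to look and compute and a tool call to move; the robot and the scene stay as the last step left them, time stands still between calls to the robot, and variables do not carry over. Pictures are saved under pics/ and viewed, about 12 in all and at most 16, crops included, and the job is handed in when it is done.

Besides the shell and the picture viewer there is one more tool, called as name(argument=value, ...), one argument or row to a line, values as JSON. step_arm: Moves the arm, as the interface text tells. Its arguments: {"type":"object","properties":{"moves":{"type":"array","items":{"type":"array","items":{"type":"array","items":{"type":"number"}}}},"grip":{"type":"number"},"squeeze":{"type":"number"}},"required":["moves"]}

```bash
mkdir -p pics; cat > h.py <<'E'
import numpy as np, cv2
from station import readout, viewer, ctrl, nets
def ray(cam,uv,z):
    c=viewer.calibration(cam);K,R,t=map(np.array,(c["camera_matrix"],c["R"],c["t"]))
    d=R.T@np.linalg.solve(K,[uv[0],uv[1],1.]);o=-R.T@t
    return o+d*(z-o[2])/d[2]
def proj(cam,X):
    c=viewer.calibration(cam);K,R,t=map(np.array,(c["camera_matrix"],c["R"],c["t"]))
    p=K@(R@np.array(X)+t);return p[:2]/p[2]
E
python3 - <<'E'
from h import *
np.set_printoptions(precision=3,suppress=True)
for n in ("scene","side","wrist"):
    im=viewer.get_image(n);cv2.imwrite(f"pics/{n}0.png",im)
    c=viewer.calibration(n);print(n,c["camera_matrix"][0],-np.array(c["R"]).T@c["t"],c["R"][2])
o=readout.get_obs();print(o)
for cam in("scene","side"):
  for th,z in(("torch_1",0),("torch_1_switch",.092),("tin_floor",.003),("block_hole",.104),("driver_shoulder",.104),("cottage",0),("coach",0)):
    try:
        for d in nets.pinpoint(cam,th): print(cam,th,round(d["confidence"],2),np.round(d["at"]),ray(cam,d["at"],z))
    except Exception as e: print(th,e)
E
```

```text
scene [464.892   0.    317.306] [ 0.118 -0.696  1.099] [ 0.254  0.571 -0.78 ]
side [511.555   0.    319.743] [ 1.386 -0.185  1.077] [-0.67   0.173 -0.721]
wrist [336.325   0.    321.393] [0.134 0.616 0.372] [ 0.288 -0.104 -0.952]
{'t': 0.15, 'q': array([ 1.112,  0.053,  1.614, -0.   ,  1.476, -0.119]), 'dq': array([-0.   , -0.001, -0.001,  0.001, -0.   ,  0.002]), 'effort': array([  0.   , -39.425, -37.072,  -0.   ,   0.005,   0.   ]), 'tool_pos': array([0.208, 0.589, 0.23 ]), 'tool_rot': array([ 2.564,  1.813, -0.002]), 'contact_force': array([ 0.04 , -0.265,  0.196]), 'wrist_torque': array([ 0.018, -0.005,  0.026]), 'opening': 0.08501837166521556}
scene torch_1 0.97 [385. 271.] [ 0.552 -0.171  0.   ]
scene torch_1 0.95 [335. 246.] [ 0.464 -0.041  0.   ]
scene torch_1 0.92 [402. 225.] [ 0.674 -0.055  0.   ]
scene torch_1 0.77 [352. 283.] [ 0.455 -0.166  0.   ]
scene torch_1 0.63 [379. 314.] [ 0.477 -0.275  0.   ]
scene torch_1 0.62 [406. 297.] [ 0.565 -0.264  0.   ]
scene torch_1 0.58 [220. 169.] [0.253 0.383 0.   ]
torch_1_switch it knows: block_hole, coach, cottage, driver, driver
[... 439 characters left out ...]
e torch_1 0.98 [312. 290.] [ 0.679 -0.03   0.   ]
side torch_1 0.98 [212. 277.] [ 0.567 -0.265  0.   ]
side torch_1 0.94 [289. 227.] [ 0.458 -0.037  0.   ]
side torch_1 0.9 [245. 237.] [ 0.46  -0.161  0.   ]
side torch_1 0.85 [248. 263.] [ 0.552 -0.167  0.   ]
side torch_1 0.69 [402. 156.] [0.273 0.376 0.   ]
side torch_1 0.59 [206. 248.] [ 0.467 -0.269  0.   ]
torch_1_switch it knows: block_hole, coach, cottage, driver, driver_shoulder, driver_tip, tin, tin_floor, tool_block, torch
side tin_floor 0.64 [363. 243.] [0.574 0.142 0.003]
side block_hole 0.92 [397. 164.] [0.406 0.294 0.104]
side driver_shoulder 0.63 [398. 164.] [0.406 0.3   0.104]
side cottage 0.79 [320. 203.] [0.394 0.071 0.   ]
```

View pics/scene0.png

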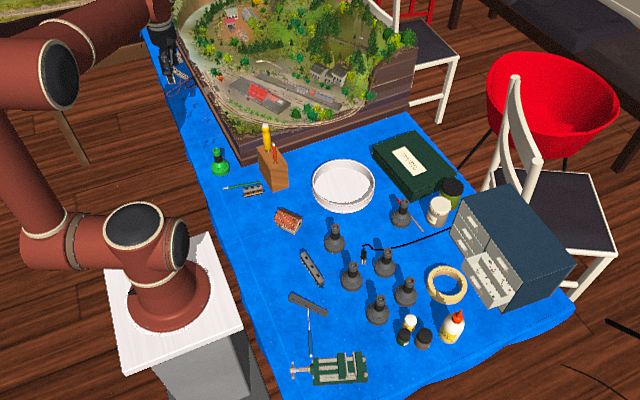

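View pics/side0.png

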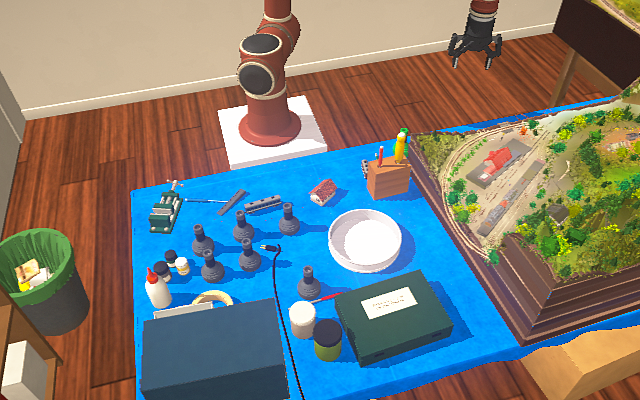

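Candidates for torches in the scene picture are six dark ones at about (402,213), (334,237), (385,262), (351,275), (405,290) and (377,310). The green one at (220,161) is the look-alike, so I leave it. The tin is at (344,185), the block at (270,165) with a yellow big driver and a red small one, the cottage at (289,220) and the coach at (313,268). Next I fit silhouettes to get accurate poses.

```bash
cat >> h.py <<'E'
from scipy.optimize import minimize
S=4
PROF=[((0,.029),(.020,.029)),((.020,.029),(.042,.012)),((.042,.012),(.092,.012))]
A=np.linspace(0,2*np.pi,40)
def cal(cam):
    c=viewer.calibration(cam);return [np.array(c[k],float) for k in("camera_matrix","R","t")]
def P(c,X):
    K,R,t=c;p=(K@(R@X.T+t[:,None]));return (p[:2]/p[2]).T
def ring(x,y,z,r): return np.c_[x+r*np.cos(A),y+r*np.sin(A),np.full(40,z)]
def hulls(c,sets):
    m=np.zeros((400*1,640),np.uint8)
    for s in sets:
        h=cv2.convexHull(P(c,s).astype(np.float32))
        cv2.fillPoly(m,[np.round(h*16).astype(np.int32)],255,cv2.LINE_AA,4)
    return m/255.
def torchsets(p,z0=0): return [np.r_[ring(p[0],p[1],z0+a,r),ring(p[0],p[1],z0+b,q)] for (a,r),(b,q) in PROF]
def boxset(p,sx,sy,h):
    C,Sn=np.cos(p[2]),np.sin(p[2]);L=[]
    for a in(-1,1):
        for b in(-1,1):
            for z in(0,h): L.append([p[0]+C*a*sx/2-Sn*b*sy/2,p[1]+Sn*a*sx/2+C*b*sy/2,z])
    return [np.array(L)]
def fit(obs,model,p0,step):
    # obs: list of (cal, region)
    def cost(p):
        return sum(1-np.minimum(m,r).sum()/np.maximum(m,r).sum() for c,r in obs for m in[hulls(c,model(p))])
    p0=np.array(p0,float);sim=np.vstack([p0]+[p0+np.eye(len(p0))[i]*step[i] for i in range(len(p0))])
    r=minimize(cost,p0,method="Nelder-Mead",options=dict(initial_simplex=sim,xatol=1e-4,fatol=1e-4))
    return r.x,r.fun
def torches(cams=("scene","side"),z0=0,grab=True):
    """fit every mask per camera -> list (cam,xy,cost,conf,meanBGR)"""
    out=[]
    for cam in cams:
        im=viewer.get_image(cam);c=cal(cam)
        for d in nets.masks_of(cam,"torch_1"):
            g=d["region"].astype(float)
            if g.sum()<60: continue
            b=d["box"];p0=ray(cam,((b[0]+b[2])/2,b[3]-.2*(b[3]-b[1])),z0)[:2]
            x,f=fit([(c,g)],lambda p:torchsets(p,z0),p0,(.01,.01))
            out.append((cam,x,f,d["confidence"],im[d["region"]].mean(0)))
    return out
E
python3 - <<'E'
from h import *
np.set_printoptions(precision=4,suppress=True)
for o in torches(): print(o[0],o[1],round(o[2],2),round(o[3],2),o[4].round())
obs=[];ob=[];oc={}
for cam in("scene","side"):
    c=cal(cam)
    d=nets.masks_of(cam,"tin")[0];r=(c,d["region"].astype(float));obs.append(r)
    m=lambda p:[np.r_[ring(p[0],p[1],0,p[2]),ring(p[0],p[1],.04,p[2])]]
    print(cam,"tin",fit([r],m,(.575,.137,.093),(.01,.01,.003)),d["confidence"])
    d=nets.masks_of(cam,"tool_block")[0];r=(c,d["region"].astype(float));ob.append(r)
    b=lambda p:boxset(p,.056,.108,.104)
    for y in(-.8,-.3,.2,.7): print(cam,"block",fit([r],b,(.4,.27,y),(.01,.01,.2)),d["confidence"])
    for n,s in(("cottage",(.052,.073,.05)),("coach",(.019,.116,.036))):
        for d in nets.masks_of(cam,n)[:1]:
            r=(c,d["region"].astype(float))
            print(cam,n,min((fit([r],lambda p:boxset(p,*s),(.38,.07 if n=="cottage" else -.09,y),(.01,.01,.2)) for y in(-.9,0,.9)),key=lambda q:q[1]))
print("tin",fit(obs,m,(.575,.137,.093),(.01,.01,.003)))
for y in(-.8,-.3,.2,.7): print("block",fit(ob,b,(.4,.27,y),(.01,.01,.2)))
E
```

```text
scene [ 0.5623 -0.2619] 0.08 0.93 [93. 82. 72.]
scene [ 0.4629 -0.0386] 0.17 0.85 [82. 82. 82.]
scene [ 0.47  -0.278] 0.2 0.83 [79. 80. 81.]
scene [ 0.5534 -0.1644] 0.19 0.76 [82. 81. 82.]
scene [ 0.6771 -0.0399] 0.11 0.73 [87. 81. 77.]
scene [0.2533 0.3779] 0.22 0.73 [ 61. 147.  42.]
scene [ 0.4532 -0.1635] 0.16 0.71 [82. 81. 82.]
scene [0.4025 0.2563] 0.59 0.57 [ 54.  99. 159.]
side [ 0.6747 -0.0363] 0.16 0.96 [125. 104. 103.]
side [ 0.5508 -0.1626] 0.11 0.95 [127.  98.  89.]
side [ 0.5592 -0.2607] 0.1 0.95 [120.  97.  89.]
side [ 0.4611 -0.0369] 0.12 0.82 [134. 103.  95.]
side [0.3908 0.2864] 0.69 0.73 [ 92. 117. 178.]
side [0.2483 0.3802] 0.74 0.7 [ 88. 171.  47.]
side [ 0.4493 -0.1625] 0.18 0.67 [133. 101.  92.]
side [ 0.4662 -0.2749] 0.23 0.58 [123.  96.  91.]
scene tin (array([0.5772, 0.1406, 0.0909]), np.float64(0.030569556817686805)) 0.75
scene block (array([ 0.3985,  0.2747, -0.0161]), np.float64(0.13241757503259377)) 0.61
scene block (array([ 0.3974,  0.2705, -0.016 ]), np.float64(0.13149343557725612)) 0.61
scene block (array([ 0.3972,  0.2702, -0.0147]), np.float64(0.1319
[... 519 characters left out ...]
5
side block (array([0.3961, 0.2757, 0.0555]), np.float64(0.1195613928322472)) 0.65
side block (array([0.3967, 0.2758, 0.0633]), np.float64(0.11966307423739231)) 0.65
side cottage (array([0.3701, 0.0877, 0.9859]), np.float64(0.3140974212034383))
side coach (array([ 0.3655, -0.0904,  0.2199]), np.float64(0.3386874742692465))
tin (array([0.5773, 0.1418, 0.0927]), np.float64(0.07334804742429457))
block (array([ 0.398 ,  0.2748, -0.0075]), np.float64(0.25413329922682704))
block (array([ 0.3982,  0.2747, -0.0069]), np.float64(0.25335685623775184))
block (array([ 0.3982,  0.2751, -0.0089]), np.float64(0.25320219418882495))
block (array([ 0.3979,  0.2743, -0.0077]), np.float64(0.25416451395206785))
```

step_arm(
  moves=[
    [[0.9,-3.5,0.6,0.034],[0.9,-3.5,0.6,0.034],[0.9,-3.5,0.6,0.034],[0.9,-3.5,0.6,0.034],[0.9,-3.5,0.6,0.034],[0.9,-3.5,0.6,0.034],[0.9,-3.5,0.6,0.034],[0.9,-3.5,0.6,0.034],[0.9,-3.5,0.6,0.034],[0.9,-3.5,0.6,0.034]],
  ],
  grip=0.3,
)

```text
t: 2.18
tool_pos: [0.2982, 0.2377, 0.2918]
tool_rot: [2.218, 2.224, 0.002]
contact_force: [1.1, -0.4, -0.2]
opening: 0.06
```

step_arm(
  moves=[
    [[1.4,-3,-0.7,0],[1.4,-3,-0.7,0],[1.4,-3,-0.7,0],[1.4,-3,-0.7,0],[1.4,-3,-0.7,0],[1.4,-3,-0.7,0],[1.4,-3,-0.7,0],[1.4,-3,-0.7,0],[1.4,-3,-0.7,0],[0,0,0,0]],
  ],
)

```text
t: 3.02
tool_pos: [0.4248, -0.0348, 0.2268]
tool_rot: [-2.227, -2.215, 0.004]
contact_force: [-0.2, 0.3, 0.1]
opening: 0.0599
```

```bash
cat >> h.py <<'E'
def st():
    o=readout.get_obs();a=np.array(o["tool_rot"]);from scipy.spatial.transform import Rotation as Ro
    X=Ro.from_rotvec(a).as_matrix()
    print("t",round(o["t"],2),"tcp",np.round(o["tool_pos"],4),"jaw",round(np.arctan2(X[1,0],X[0,0]),3),"zdir",np.round(X[:,2],3),"F",np.round(o["contact_force"],1),"open",round(o["opening"],4),"q6",round(o["q"][5],2))
    return o
E
python3 - <<'E'
from h import *
st()
im=viewer.get_image("wrist");cv2.imwrite("pics/w1.png",im)
for o in torches(("wrist",)): print(o[0],o[1],round(o[2],2),round(o[3],2),o[4].round())
for y in(-.04,-.02): print(proj("wrist",(.462,y,0)))
E
```

```text
t 3.02 tcp [ 0.4248 -0.0348  0.2268] jaw 1.565 zdir [-0.002 -0.001 -1.   ] F [-0.2  0.3  0.1] open 0.0599 q6 -1.82
wrist [ 0.56146916 -0.26088938] 0.08 0.9 [111.  84.  77.]
wrist [ 0.45159757 -0.16213698] 0.06 0.89 [132.  94.  83.]
wrist [ 0.67992192 -0.03635394] 0.39 0.73 [130. 101.  94.]
wrist [ 0.461156   -0.03707586] 0.11 0.61 [141. 104.  96.]
wrist [ 0.54766921 -0.165622  ] 0.46 0.58 [124.  96.  87.]
[312.54235953 195.61971899]
[329.87797376 195.59955483]
```

View pics/w1.png

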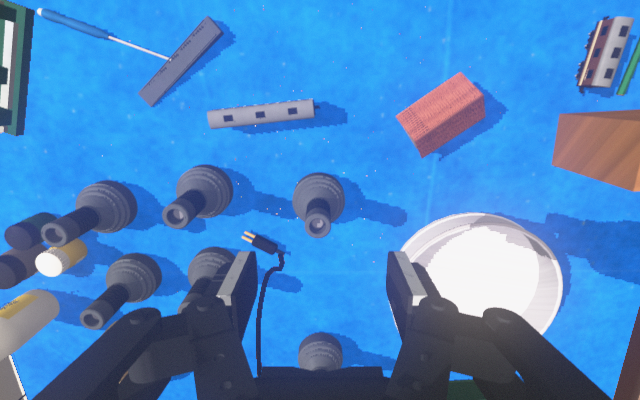

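The wrist view shows torch tails at (317,225), (178,213), (55,232), (92,317) and partly hidden ones. It agrees with the static fits to about 2 mm. First pick is the torch at (0.4615,-0.0375), which goes in the middle of the tin.

step_arm(
  moves=[
    [[3.67,-0.27,0,0],[0,0,-3.5,0],[0,0,-3.5,0],[0,0,-3.5,0],[0,0,-3.5,0],[0,0,-3.5,0],[0,0,0,0],[0,0,0,0]],
  ],
)

```text
t: 3.83
tool_pos: [0.4594, -0.032, 0.0523]
tool_rot: [-2.217, -2.221, 0.003]
contact_force: [-0.4, -0.4, 0.1]
opening: 0.0597
```

step_arm(
  moves=[
    [[0,0,0,0],[0,0,0,0],[0,0,0,0],[0,0,0,0],[0,0,0,0],[0,0,0,0],[0,0,0,0],[0,0,0,0]],
  ],
  grip=1,
  squeeze=40,
)

```text
t: 4.5
tool_pos: [0.4634, -0.0343, 0.0563]
tool_rot: [2.218, 2.218, 0.004]
contact_force: [0.5, -1.6, 6.5]
opening: 0.0245
```

step_arm(
  moves=[
    [[0,0,3,0],[0,0,3,0],[0,0,3,0],[0,0,3,0],[2,3,0,0],[2,3,0,0],[2,3,0,0],[2,3,0,0],[2,3,0,0],[1.53,2.9,0,0]],
  ],
)

```text
t: 5.33
tool_pos: [0.5773, 0.1473, 0.1736]
tool_rot: [2.221, 2.222, 0.001]
contact_force: [1.1, -0.5, -0.8]
opening: 0.0247
```

```bash
cat >> h.py <<'E'
def near(xy,z0,cams=("scene","side","wrist")):
    res=[o for o in torches(cams,z0) if np.hypot(*(o[1]-np.array(xy)))<.04]
    for o in res: print(o[0],np.round(o[1],4),"cost",round(o[2],2),"conf",round(o[3],2))
E
python3 - <<'E'
from h import *
o=st()
near(o["tool_pos"][:2],o["tool_pos"][2]-.051)
c=cal("wrist");import numpy as np
ob=[]
for cam in("scene","side","wrist"):
    for d in nets.masks_of(cam,"tin")[:1]: print(cam,fit([(cal(cam),d["region"].astype(float))],lambda p:[np.r_[ring(p[0],p[1],0,p[2]),ring(p[0],p[1],.04,p[2])]],(.577,.141,.093),(.01,.01,.003)))
E
```

```text
t 5.33 tcp [0.5773 0.1473 0.1736] jaw 1.571 zdir [ 0.001  0.    -1.   ] F [ 1.1 -0.5 -0.8] open 0.0247 q6 -1.45
scene [0.5741 0.143 ] cost 0.45 conf 0.66
side [0.5783 0.1491] cost 0.28 conf 0.58
wrist [0.5696 0.1454] cost 0.18 conf 0.87
scene (array([0.57728408, 0.141036  , 0.09034446]), np.float64(0.08517689220477775))
side (array([0.57499974, 0.14299976, 0.09245715]), np.float64(0.0991275873582862))
wrist (array([0.57424156, 0.13988801, 0.09509541]), np.float64(0.2435298735855589))
```

```bash
python3 - <<'E'
from h import *
L=[]
for i in range(8):
    viewer.get_image("wrist");L.append(readout.get_obs()["tool_pos"])
L=np.array(L);print(L.round(4),L.mean(0),L.std(0))
E
```

```text
[[0.576  0.1446 0.1735]
 [0.5761 0.1447 0.1735]
 [0.5761 0.1449 0.1735]
 [0.5762 0.145  0.1735]
 [0.5762 0.1451 0.1735]
 [0.5763 0.1452 0.1734]
 [0.5763 0.1453 0.1734]
 [0.5763 0.1454 0.1734]] [0.57618408 0.14504566 0.17344185] [9.40080659e-05 2.71810778e-04 5.00285853e-05]
```

step_arm(
  moves=[
    [[0,-0.35,-3.2,0],[0,0,-3.2,0],[0,0,-3.2,0],[0,0,-1.6,0],[0,0,-0.6,0],[0,0,0,0],[0,0,0,0],[0,0,0,0],[0,0,0,0]],
  ],
)

```text
t: 6.93
tool_pos: [0.5779, 0.1418, 0.057]
tool_rot: [2.219, 2.22, 0.004]
contact_force: [1.4, -2.4, 5.5]
opening: 0.0248
```

step_arm(
  moves=[
    [[0,0,0,0],[0,0,0,0],[0,0,0,0],[0,0,3,0],[0,0,3,0],[0,0,3,0],[0,0,3,0],[2,-3.5,0,0],[2,-3.5,0,0],[0,0,0,0]],
  ],
  grip=0.4,
)

```text
t: 7.77
tool_pos: [0.6186, 0.0675, 0.1759]
tool_rot: [2.223, 2.215, 0.0]
contact_force: [-1.5, -1.2, -0.4]
opening: 0.0511
```

```bash
python3 - <<'E'
from h import *
st()
near((.5768,.1418),.003)
ims=[viewer.get_image(n) for n in("scene","side")]
def crop(im,X,n,s=60):
    u,v=map(int,proj(n,X));return cv2.resize(im[max(v-s,0):v+s,u-s:u+s],(400,400),interpolation=cv2.INTER_CUBIC)
cv2.imwrite("pics/c2.png",np.hstack([crop(ims[0],(.577,.142,.04),"scene"),crop(ims[1],(.577,.142,.04),"side")]))
near((.676,-.037),0)
E
```

```text
t 7.77 tcp [0.6186 0.0675 0.1759] jaw 1.567 zdir [ 0.002 -0.002 -1.   ] F [-1.5 -1.2 -0.4] open 0.0511 q6 -1.58
scene [0.5793 0.1435] cost 0.15 conf 0.56
side [0.5766 0.1419] cost 0.16 conf 0.78
wrist [0.5774 0.1415] cost 0.06 conf 0.93
scene [ 0.6793 -0.0375] cost 0.16 conf 0.91
side [ 0.6761 -0.0355] cost 0.15 conf 0.89
```

View pics/c2.png

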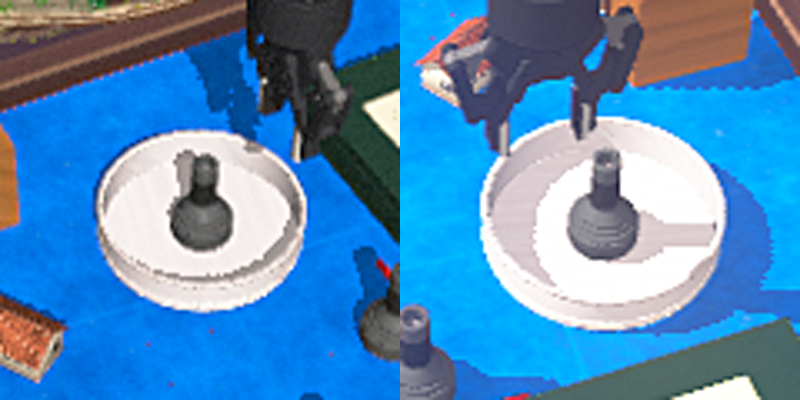

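step_arm(
  moves=[
    [[2.02,-3.63,0,0],[2.02,-3.63,0,0],[2.03,-3.63,0,0],[0,0,0,0],[0,0,-3.05,0],[0,0,-3.05,0],[0,0,-3.05,0],[0,0,-3.05,0],[0,0,0,0],[0,0,0,0]],
  ],
)

```text
t: 9.3
tool_pos: [0.6752, -0.0365, 0.0511]
tool_rot: [-2.218, -2.219, 0.005]
contact_force: [0.5, -0.1, 0.8]
opening: 0.0509
```

step_arm(
  moves=[
    [[0,0,0,0],[0,0,0,0],[0,0,0,0],[0,0,0,0],[0,0,0,0],[0,0,3,0],[0,0,3,0],[0,0,3,0],[0,0,3,0],[-0.35,1.16,0,0]],
  ],
  grip=1,
)

```text
t: 10.13
tool_pos: [0.6779, -0.0271, 0.1826]
tool_rot: [2.215, 2.211, 0.013]
contact_force: [2.1, 0.3, 1.0]
opening: 0.0248
```

step_arm(
  moves=[
    [[-1.1,3.67,0,0],[-1.1,3.67,0,0],[-1.1,3.67,0,0],[-1.1,3.67,0,0],[-1.1,3.67,0,0],[-1.1,3.65,0,0],[0,0,0,0],[0,0,0,0],[0,0,0,0]],
  ],
)

```text
t: 10.88
tool_pos: [0.6071, 0.1948, 0.1727]
tool_rot: [-2.22, -2.222, 0.001]
contact_force: [-0.3, -0.3, -1.8]
opening: 0.025
```

```bash
python3 - <<'E'
from h import *
o=st()
near(o["tool_pos"][:2],.12)
o=st()
near((.577,.142),.003)
E
```

```text
t 10.88 tcp [0.6071 0.1948 0.1727] jaw 1.572 zdir [-0.001 -0.001 -1.   ] F [-0.3 -0.3 -1.8] open 0.025 q6 -1.38
scene [0.6034 0.1928] cost 0.35 conf 0.76
side [0.6056 0.1947] cost 0.23 conf 0.65
wrist [0.6024 0.1942] cost 0.13 conf 0.87
t 11.18 tcp [0.6079 0.1937 0.1733] jaw 1.569 zdir [ 0. -0. -1.] F [-0.1  0.6 -1.1] open 0.0249 q6 -1.38
scene [0.5783 0.1402] cost 0.16 conf 0.87
side [0.5737 0.1443] cost 0.16 conf 0.59
wrist [0.5777 0.1421] cost 0.06 conf 0.94
```

step_arm(
  moves=[
    [[0,0,-3.2,0],[0,0,-3.2,0],[0,0,-3.2,0],[0,0,-1.4,0],[0,0,-0.6,0],[0,0,0,0],[0,0,0,0],[-0.06,-0.11,0,0],[-0.06,-0.11,0,0],[-0.03,-0.05,0,0]],
  ],
)

```text
t: 12.32
tool_pos: [0.6068, 0.1926, 0.0584]
tool_rot: [2.221, 2.221, 0.004]
contact_force: [0.7, 1.9, 1.9]
opening: 0.025
```

step_arm(
  moves=[
    [[0,0,0,0],[0,0,0,0],[0,0,0,0],[0,0,0,0],[0,0,0,0]],
  ],
)

```text
t: 12.73
tool_pos: [0.6069, 0.1924, 0.0583]
tool_rot: [2.221, 2.221, 0.003]
contact_force: [1.8, 2.1, 4.4]
opening: 0.0246
```

step_arm(
  moves=[
    [[0,0,0,0],[0,0,0,0],[0,0,0,0],[0,0,3,0],[0,0,3,0],[0,0,3,0],[0,0,3,0],[-0.5,-3.5,0,0],[-0.5,-3.5,0,0],[-0.5,-3.5,0,0]],
  ],
  grip=0.4,
)

```text
t: 13.57
tool_pos: [0.5904, 0.086, 0.1774]
tool_rot: [2.219, 2.223, -0.001]
contact_force: [1.1, -0.8, -0.0]
opening: 0.0513
```

step_arm(
  moves=[
    [[-0.6,-3.6,0,0],[-0.6,-3.6,0,0],[0,0,0,0]],
  ],
)

```text
t: 13.82
tool_pos: [0.5774, 0.0097, 0.1762]
tool_rot: [2.227, 2.215, -0.006]
contact_force: [-0.0, 0.5, 0.7]
opening: 0.0515
```

```bash
cat >> h.py <<'E'
def all_(cams=("scene","side","wrist")):
    """torches on bench (y<.02) at z0=0, those round the tin at .003, grouped"""
    for cam in cams:
        im=viewer.get_image(cam);c=cal(cam);L=[]
        for d in nets.masks_of(cam,"torch_1"):
            g=d["region"].astype(float)
            if g.sum()<60: continue
            b=d["box"];p0=ray(cam,((b[0]+b[2])/2,(b[1]+b[3])/2),.03)[:2]
            z=.003 if p0[1]>.04 else 0
            x,f=fit([(c,g)],lambda p:torchsets(p,z),p0,(.01,.01))
            if x[0]>.3: L.append((round(x[1],4),round(x[0],4),round(f,2)))
        print(cam,[(float(b),float(a),float(f)) for a,b,f in sorted(L)[::-1]])
E
python3 - <<'E'
from h import *
st();all_()
E
```

```text
t 13.82 tcp [0.5774 0.0097 0.1762] jaw 1.565 zdir [-0.003 -0.003 -1.   ] F [-0.   0.5  0.7] open 0.0515 q6 -1.68
scene [(0.6103, 0.2006, 0.49), (0.5782, 0.1402, 0.18), (0.5546, -0.1643, 0.12), (0.4523, -0.1654, 0.19), (0.5607, -0.2623, 0.12), (0.4707, -0.2765, 0.11)]
side [(0.606, 0.1932, 0.17), (0.5766, 0.142, 0.22), (0.3793, 0.076, 0.69), (0.4491, -0.1622, 0.19), (0.5483, -0.1627, 0.15), (0.5592, -0.2607, 0.16), (0.4682, -0.2747, 0.26)]
wrist [(0.6054, 0.1938, 0.29), (0.578, 0.1424, 0.06), (0.5521, -0.1637, 0.05), (0.4515, -0.1649, 0.04), (0.5606, -0.2642, 0.12), (0.4682, -0.2782, 0.04)]
```

step_arm(
  moves=[
    [[-0.54,-3.57,0,0],[-0.54,-3.57,0,0],[-0.54,-3.57,0,0],[-0.54,-3.57,0,0],[-0.54,-3.57,-1,0],[0,0,-2.6,0],[0,0,-3.1,0],[0,0,-3.1,0],[0,0,-2.6,0],[0,0,0,0]],
  ],
)

```text
t: 14.95
tool_pos: [0.5478, -0.1605, 0.0466]
tool_rot: [-2.211, -2.215, 0.007]
contact_force: [-1.0, 0.4, -2.2]
opening: 0.0513
```

step_arm(
  moves=[
    [[0,0,0,0],[0,0,0,0],[0,0,0,0],[0,0,0,0],[0,0,0,0],[0,0,3,0],[0,0,3,0],[0,0,3,0],[0,0,3,0],[0,1.46,0,0]],
  ],
  grip=1,
)

```text
t: 15.78
tool_pos: [0.5561, -0.152, 0.1825]
tool_rot: [2.214, 2.209, 0.007]
contact_force: [1.6, 0.1, 0.2]
opening: 0.0249
```

step_arm(
  moves=[
    [[-0.07,3.8,0,0],[-0.07,3.8,0,0],[-0.07,3.8,0,0],[-0.07,3.8,0,0],[-0.07,3.8,0,0],[-0.07,3.8,0,0],[-0.07,3.8,0,0],[-0.08,3.8,0,0],[-0.08,3.9,0,0],[0,0,0,0]],
  ],
)

```text
t: 16.62
tool_pos: [0.5443, 0.2003, 0.1734]
tool_rot: [-2.213, -2.227, -0.004]
contact_force: [-0.5, -0.5, -0.9]
opening: 0.0246
```

step_arm(
  moves=[
    [[0,0,0,0],[0,0,0,0],[0,0,0,0],[0,0,0,0]],
  ],
)

```text
t: 16.95
tool_pos: [0.5456, 0.1929, 0.1732]
tool_rot: [2.223, 2.219, -0.0]
contact_force: [-0.4, -0.3, -0.4]
opening: 0.0249
```

```bash
python3 - <<'E'
from h import *
o=st()
near(o["tool_pos"][:2],.12);st()
E
```

```text
t 16.95 tcp [0.5456 0.1929 0.1732] jaw 1.569 zdir [-0. -0. -1.] F [-0.4 -0.3 -0.4] open 0.0249 q6 -1.36
scene [0.5439 0.1922] cost 0.32 conf 0.52
side [0.5464 0.1945] cost 0.2 conf 0.69
wrist [0.5424 0.1691] cost 0.77 conf 0.6
wrist [0.5426 0.1941] cost 0.12 conf 0.58
t 17.25 tcp [0.5456 0.1936 0.1733] jaw 1.57 zdir [ 0.  0. -1.] F [-1.  -0.8 -1. ] open 0.0247 q6 -1.36
```

step_arm(
  moves=[
    [[0,0,-3.2,0],[0,0,-3.2,0],[0,0,-3.2,0],[0,0,-1.4,0],[0,0,-0.6,0],[0,0,0,0],[0,0,0,0],[0.08,-0.06,0,0],[0.08,-0.06,0,0],[0.08,-0.06,0,0]],
  ],
)

```text
t: 18.08
tool_pos: [0.5481, 0.1923, 0.0576]
tool_rot: [2.221, 2.222, 0.001]
contact_force: [0.7, -0.3, -1.1]
opening: 0.0248
```

step_arm(
  moves=[
    [[0,0,0,0],[0,0,0,0],[0,0,0,0],[0,0,0,0],[0,0,0,0]],
  ],
)

```text
t: 18.5
tool_pos: [0.5478, 0.1924, 0.0573]
tool_rot: [-2.221, -2.222, 0.0]
contact_force: [-0.4, 0.8, -1.2]
opening: 0.0249
```

step_arm(
  moves=[
    [[0,0,0,0],[0,0,0,0],[0,0,0,0],[0,0,3,0],[0,0,3,0],[0,0,3,0],[0,0,3,0],[-1,-3.6,0,0],[-1,-3.6,0,0],[-1,-3.6,0,0]],
  ],
  grip=0.4,
)

```text
t: 19.33
tool_pos: [0.518, 0.0837, 0.1787]
tool_rot: [2.218, 2.222, 0.003]
contact_force: [0.2, -0.5, -0.1]
opening: 0.051
```

step_arm(
  moves=[
    [[-1,-3.6,0,0],[-1,-3.6,0,0],[0,0,0,0],[0,0,0,0]],
  ],
)

```text
t: 19.67
tool_pos: [0.4978, 0.0109, 0.1777]
tool_rot: [2.225, 2.217, 0.001]
contact_force: [-0.2, -0.0, 0.2]
opening: 0.0513
```

```bash
python3 - <<'E'
from h import *
st();all_()
E
```

```text
t 19.67 tcp [0.4978 0.0109 0.1777] jaw 1.567 zdir [ 0.001  0.    -1.   ] F [-0.2 -0.   0.2] open 0.0513 q6 -1.7
scene [(0.4289, 0.4182, 0.56), (0.546, 0.1961, 0.42), (0.5702, 0.1482, 0.77), (0.4532, -0.1634, 0.21), (0.4702, -0.277, 0.13)]
side [(0.5415, 0.199, 0.44), (0.603, 0.1955, 0.15), (0.5772, 0.1441, 0.15), (0.4508, -0.1636, 0.17), (0.5603, -0.2599, 0.14), (0.4659, -0.2759, 0.28)]
wrist [(0.6062, 0.1945, 0.33), (0.5469, 0.1943, 0.06), (0.5776, 0.142, 0.14), (0.3755, 0.0818, 0.18), (0.4523, -0.1635, 0.08), (0.5609, -0.2634, 0.05), (0.4699, -0.2788, 0.03)]
```

step_arm(
  moves=[
    [[-0.92,-3.51,0,0],[-0.92,-3.51,0,0],[-0.92,-3.51,0,0],[-0.92,-3.51,0,0],[-0.91,-3.53,-1,0],[0,0,-2.6,0],[0,0,-3.1,0],[0,0,-3.1,0],[0,0,-2.6,0],[0,0,0,0]],
  ],
)

```text
t: 20.8
tool_pos: [0.448, -0.1605, 0.0473]
tool_rot: [-2.212, -2.215, 0.005]
contact_force: [-0.5, 0.6, -1.2]
opening: 0.0513
```

step_arm(
  moves=[
    [[0,0,0,0],[0,0,0,0],[0,0,0,0],[0,0,0,0],[0,0,0,0],[0,0,3,0],[0,0,3,0],[0,0,3,0],[0,0,3,0],[0.6,0.9,0,0]],
  ],
  grip=1,
)

```text
t: 21.63
tool_pos: [0.4614, -0.157, 0.1816]
tool_rot: [2.214, 2.21, 0.005]
contact_force: [0.8, -1.2, -0.1]
opening: 0.0225
```

step_arm(
  moves=[
    [[2,3.2,0,0],[2,3.2,0,0],[2,3.2,0,0],[2,3.2,0,0],[2,3.3,0,0],[2,3.3,0,0],[2,3.3,0,0],[2,3.3,0,0],[2,3.4,0,0],[0,0,0,0]],
  ],
)

```text
t: 22.47
tool_pos: [0.6398, 0.1455, 0.1725]
tool_rot: [-2.215, -2.226, -0.004]
contact_force: [-1.2, -0.8, -0.8]
opening: 0.0225
```

step_arm(
  moves=[
    [[0,0,0,0],[0,0,0,0],[0,0,0,0],[0,0,0,0]],
  ],
)

```text
t: 22.8
tool_pos: [0.6376, 0.1386, 0.1734]
tool_rot: [2.223, 2.22, -0.0]
contact_force: [0.2, 0.1, -2.0]
opening: 0.0225
```

```bash
python3 - <<'E'
from h import *
o=st()
near(o["tool_pos"][:2],.12);st()
E
```

```text
t 22.8 tcp [0.6376 0.1386 0.1734] jaw 1.57 zdir [-0. -0. -1.] F [ 0.2  0.1 -2. ] open 0.0225 q6 -1.47
scene [0.6349 0.1362] cost 0.42 conf 0.79
side [0.6599 0.1078] cost 0.59 conf 0.78
side [0.6361 0.141 ] cost 0.19 conf 0.69
wrist [0.6347 0.1398] cost 0.11 conf 0.87
t 23.1 tcp [0.6379 0.1392 0.1735] jaw 1.57 zdir [ 0.  0. -1.] F [-0.4  0.1 -0.9] open 0.0228 q6 -1.47
```

```bash
python3 - <<'E'
from h import *
a=viewer.get_image("side");b=viewer.get_image("scene")
def crop(im,X,n,s=50):
    u,v=map(int,proj(n,X));return cv2.resize(im[max(v-s,0):v+s,u-s:u+s],(400,400),interpolation=cv2.INTER_CUBIC)
cv2.imwrite("pics/c5.png",np.hstack([crop(b,(.637,.139,.15),"scene"),crop(a,(.637,.139,.15),"side")]))
all_(("wrist",))
E
```

```text
wrist [(0.6047, 0.1927, 0.07), (0.5464, 0.1927, 0.06), (0.6841, 0.1406, 0.63)]
```

View pics/c5.png

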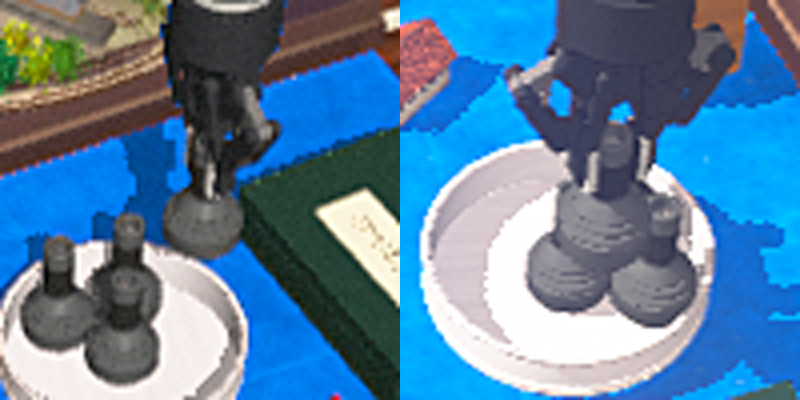

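step_arm(
  moves=[
    [[0,0,-3.2,0],[0,0,-3.2,0],[0,0,-3.2,0],[0,0,-1,0],[0,0,-0.5,0],[0,0,-0.3,0],[0,0,-0.2,0],[0,0,0,0],[0,0,0,0],[0,0,0,0]],
  ],
)

```text
t: 24.13
tool_pos: [0.6391, 0.1398, 0.0591]
tool_rot: [2.22, 2.22, 0.003]
contact_force: [0.0, -0.5, -1.9]
opening: 0.0223
```

step_arm(
  moves=[
    [[-0.08,0.14,0,0],[-0.08,0.13,0,0],[-0.07,0.13,0,0],[0,0,0,0],[0,0,0,0],[0,0,0,0],[0,0,0,0]],
  ],
)

```text
t: 24.72
tool_pos: [0.6365, 0.1435, 0.0584]
tool_rot: [2.22, 2.221, 0.002]
contact_force: [0.3, -2.2, 4.0]
opening: 0.0229
```

step_arm(
  moves=[
    [[0,0,0,0],[0,0,0,0],[0,0,0,0],[0,0,3,0],[0,0,3,0],[0,0,3,0],[0,0,3,0],[-1,-3.6,0,0],[-1,-3.6,0,0],[-1,-3.6,0,0]],
  ],
  grip=0.4,
)

```text
t: 25.55
tool_pos: [0.6053, 0.0353, 0.1777]
tool_rot: [2.219, 2.224, 0.001]
contact_force: [-0.4, 0.1, 0.2]
opening: 0.0513
```

step_arm(
  moves=[
    [[-1,-3.6,0,0],[-1,-3.6,0,0],[0,0,0,0],[0,0,0,0]],
  ],
)

```text
t: 25.88
tool_pos: [0.585, -0.0377, 0.1767]
tool_rot: [-2.224, -2.217, 0.0]
contact_force: [0.7, 0.8, -0.5]
opening: 0.0512
```

```bash
python3 - <<'E'
from h import *
st();all_()
E
```

```text
t 25.88 tcp [ 0.585  -0.0377  0.1767] jaw 1.568 zdir [-0.001  0.001 -1.   ] F [ 0.7  0.8 -0.5] open 0.0512 q6 -1.76
scene [(0.6122, 0.1998, 0.59), (0.5482, 0.1951, 0.3), (0.5787, 0.1443, 0.18), (0.635, 0.1422, 0.16), (0.5621, -0.2617, 0.19), (0.4699, -0.2773, 0.15)]
side [(0.5353, 0.1979, 0.33), (0.6034, 0.196, 0.33), (0.6283, 0.1477, 0.34), (0.561, -0.2573, 0.24), (0.4661, -0.2746, 0.24)]
wrist [(0.6079, 0.2007, 0.37), (0.5473, 0.1966, 0.08), (0.6353, 0.1444, 0.08), (0.5756, 0.1426, 0.08), (0.5608, -0.2633, 0.04), (0.4686, -0.2785, 0.03)]
```

step_arm(
  moves=[
    [[-0.41,-3.76,0,0],[-0.41,-3.76,0,0],[-0.41,-3.76,0,0],[-0.41,-3.76,0,0],[-0.41,-3.76,0,0],[-0.42,-3.75,-1,0],[0,0,-2.6,0],[0,0,-3.1,0],[0,0,-3.1,0],[0,0,-2.6,0]],
  ],
)

```text
t: 27.02
tool_pos: [0.5608, -0.2611, 0.0511]
tool_rot: [-2.219, -2.221, 0.0]
contact_force: [0.1, -0.3, 0.8]
opening: 0.0512
```

step_arm(
  moves=[
    [[0,0,0,0],[0,0,0,0],[0,0,0,0]],
  ],
)

```text
t: 27.27
tool_pos: [0.5624, -0.262, 0.0551]
tool_rot: [2.218, 2.221, 0.001]
contact_force: [0.4, -0.0, -0.1]
opening: 0.0511
```

step_arm(
  moves=[
    [[0,0,0,0],[0,0,0,0],[0,0,0,0],[0,0,0,0],[0,0,3,0],[0,0,3,0],[0,0,3,0],[0,0,3,0],[-0.4,2.5,0,0],[-0.41,3.75,0,0]],
  ],
  grip=1,
)

```text
t: 28.1
tool_pos: [0.5545, -0.202, 0.1774]
tool_rot: [2.22, 2.212, 0.002]
contact_force: [0.6, -0.1, -2.4]
opening: 0.0228
```

step_arm(
  moves=[
    [[-0.41,3.8,0,0],[-0.41,3.8,0,0],[-0.41,3.8,0,0],[-0.41,3.8,0,0],[-0.41,3.8,0,0],[-0.41,3.8,0,0],[-0.41,3.7,0,0],[-0.41,3.7,0,0],[-0.41,3.7,0,0],[0,0,0,0]],
  ],
)

```text
t: 28.93
tool_pos: [0.5146, 0.1449, 0.1735]
tool_rot: [-2.213, -2.227, -0.003]
contact_force: [0.0, -1.5, -1.7]
opening: 0.0224
```

step_arm(
  moves=[
    [[0,0,0,0],[0,0,0,0],[0,0,0,0],[0,0,0,0]],
  ],
)

```text
t: 29.27
tool_pos: [0.5162, 0.1384, 0.1733]
tool_rot: [2.223, 2.219, -0.0]
contact_force: [0.4, 0.6, -2.0]
opening: 0.0228
```

```bash
python3 - <<'E'
from h import *
o=st()
near(o["tool_pos"][:2],.12);st()
E
```

```text
t 29.27 tcp [0.5162 0.1384 0.1733] jaw 1.569 zdir [-0. -0. -1.] F [ 0.4  0.6 -2. ] open 0.0228 q6 -1.45
scene [0.5142 0.138 ] cost 0.34 conf 0.68
side [0.5149 0.1407] cost 0.22 conf 0.61
wrist [0.5107 0.14  ] cost 0.13 conf 0.9
t 29.57 tcp [0.5161 0.1392 0.1733] jaw 1.57 zdir [ 0. -0. -1.] F [ 0.4 -0.2 -0.7] open 0.0223 q6 -1.45
```

step_arm(
  moves=[
    [[0,0,-3.2,0],[0,0,-3.2,0],[0,0,-3.2,0],[0,0,-1,0],[0,0,-0.5,0],[0,0,-0.3,0],[0,0,-0.2,0],[0,0,0,0],[0,0,0,0],[0,0,0,0]],
  ],
)

```text
t: 30.4
tool_pos: [0.517, 0.1399, 0.0591]
tool_rot: [2.22, 2.221, 0.003]
contact_force: [-0.7, 1.0, 4.1]
opening: 0.0222
```

step_arm(
  moves=[
    [[0.09,0.1,0,0],[0.09,0.1,0,0],[0.09,0.1,0,0],[0,0,0,0],[0,0,0,0],[0,0,0,0],[0,0,0,0]],
  ],
)

```text
t: 30.98
tool_pos: [0.5194, 0.1421, 0.0591]
tool_rot: [2.22, 2.221, -0.001]
contact_force: [-2.9, -3.6, 6.1]
opening: 0.0226
```

step_arm(
  moves=[
    [[0,0,0,0],[0,0,0,0],[0,0,0,0],[0,0,3,0],[0,0,3,0],[0,0,3,0],[0,0,3,0],[-0.2,-3.6,0,0],[-0.2,-3.6,0,0],[-0.2,-3.6,0,0]],
  ],
  grip=0.4,
)

```text
t: 31.82
tool_pos: [0.5129, 0.0341, 0.1782]
tool_rot: [2.218, 2.223, 0.002]
contact_force: [0.0, -0.9, -0.9]
opening: 0.0513
```

step_arm(
  moves=[
    [[-0.2,-3.6,0,0],[-0.2,-3.6,0,0],[-0.2,-3.6,0,0],[-0.2,-3.6,0,0],[0,0,0,0],[0,0,0,0]],
  ],
)

```text
t: 32.32
tool_pos: [0.5044, -0.1107, 0.1771]
tool_rot: [-2.225, -2.217, -0.0]
contact_force: [-0.6, 0.2, 0.0]
opening: 0.051
```

```bash
python3 - <<'E'
from h import *
st();all_();cv2.imwrite("pics/w6.png",viewer.get_image("wrist"))
E
```

```text
t 32.32 tcp [ 0.5044 -0.1107  0.1771] jaw 1.568 zdir [-0.     0.001 -1.   ] F [-0.6  0.2  0. ] open 0.051 q6 -1.93
scene [(0.5511, 0.1983, 0.68), (0.5193, 0.1437, 0.26), (0.5768, 0.141, 0.25), (0.4706, -0.2776, 0.18)]
side [(0.5362, 0.2007, 0.43), (0.6032, 0.1962, 0.24), (0.514, 0.1461, 0.36), (0.5765, 0.1414, 0.37), (0.4681, -0.275, 0.23)]
wrist [(0.5564, 0.2122, 0.47), (0.6097, 0.2029, 0.65), (0.5187, 0.1468, 0.1), (0.6367, 0.1458, 0.08), (0.5765, 0.1442, 0.07), (0.4689, -0.2748, 0.07)]
```

View pics/w6.png

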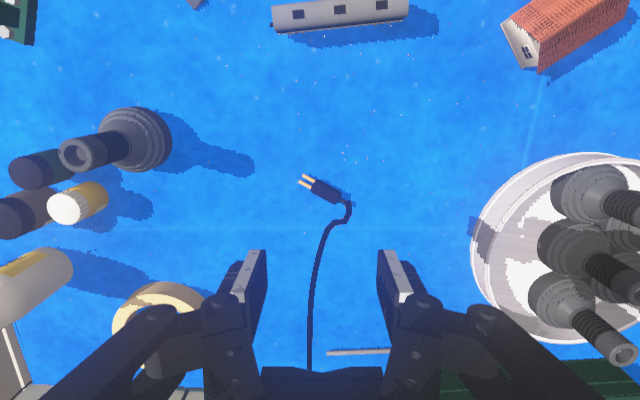

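```bash
python3 - <<'E'
from h import *
for z in (.04,.06): print(z,[ray("wrist",p,z)[:2].round(3) for p in((70,160),(35,168),(65,208),(78,205),(15,215))])
for cam,pts in(("scene",((403,345),(410,322),(424,338))),("side",((171,262),(182,268),(163,275)))):print(cam,[ray(cam,p,.02)[:2].round(3) for p in pts])
E
```

```text
0.04 [array([ 0.483, -0.319]), array([ 0.49, -0.35]), array([ 0.526, -0.333]), array([ 0.523, -0.321]), array([ 0.533, -0.379])]
0.06 [array([ 0.479, -0.304]), array([ 0.485, -0.333]), array([ 0.519, -0.317]), array([ 0.516, -0.306]), array([ 0.525, -0.359])]
scene [array([ 0.484, -0.378]), array([ 0.53 , -0.334]), array([ 0.54 , -0.383])]
side [array([ 0.507, -0.359]), array([ 0.534, -0.333]), array([ 0.543, -0.382])]
```

step_arm(
  moves=[
    [[-0.71,-3.33,0,0],[-0.71,-3.33,0,0],[-0.71,-3.33,0,0],[-0.71,-3.33,0,0],[-0.73,-3.33,-1,0],[0,0,-2.6,0],[0,0,-3.1,0],[0,0,-3.1,0],[0,0,-2.6,0],[0,0,0,0]],
  ],
)

```text
t: 33.5
tool_pos: [0.4653, -0.2723, 0.047]
tool_rot: [-2.212, -2.214, 0.002]
contact_force: [-0.5, 0.6, -1.6]
opening: 0.0509
```

step_arm(
  moves=[
    [[0,0,0,0],[0,0,0,0]],
  ],
)

```text
t: 33.67
tool_pos: [0.4702, -0.2762, 0.055]
tool_rot: [2.219, 2.221, 0.0]
contact_force: [-0.7, -1.0, 0.8]
opening: 0.0514
```

step_arm(
  moves=[
    [[0,0,0,0],[0,0,0,0],[0,0,0,0],[0,0,0,0],[0,0,3,0],[0,0,3,0],[0,0,3,0],[0,0,3,0],[0.6,1.7,0,0],[1.3,3.5,0,0]],
  ],
  grip=1,
)

```text
t: 34.5
tool_pos: [0.489, -0.2269, 0.1772]
tool_rot: [2.221, 2.211, 0.0]
contact_force: [1.5, 0.9, -2.5]
opening: 0.0253
```

step_arm(
  moves=[
    [[1.3,3.5,0,0],[1.3,3.5,0,0],[1.3,3.5,0,0],[1.3,3.5,0,0],[1.3,3.5,0,0],[1.3,3.5,0,0],[1.3,3.5,0,0],[1.3,3.5,0,0],[1.3,3.3,0,0],[0,0,0,0]],
  ],
)

```text
t: 35.33
tool_pos: [0.606, 0.0946, 0.1735]
tool_rot: [-2.214, -2.227, -0.005]
contact_force: [-0.4, -0.7, -0.9]
opening: 0.0249
```

step_arm(
  moves=[
    [[0,0,0,0],[0,0,0,0],[0,0,0,0],[0,0,0,0]],
  ],
)

```text
t: 35.67
tool_pos: [0.6047, 0.088, 0.1733]
tool_rot: [-2.223, -2.22, 0.0]
contact_force: [-0.0, -0.1, -1.2]
opening: 0.0251
```

```bash
python3 - <<'E'
from h import *
o=st()
near(o["tool_pos"][:2],.12);all_(("scene","side"));st()
E
```

```text
t 35.67 tcp [0.6047 0.088  0.1733] jaw 1.569 zdir [-0. -0. -1.] F [-0.  -0.1 -1.2] open 0.0251 q6 -1.55
scene [0.6014 0.0854] cost 0.32 conf 0.9
wrist [0.6007 0.09  ] cost 0.14 conf 0.68
scene [(0.6082, 0.1971, 0.5), (0.5485, 0.1961, 0.43), (0.6611, 0.1812, 0.22), (0.5773, 0.1445, 0.18), (0.5203, 0.1442, 0.19), (0.6362, 0.1415, 0.59)]
side [(0.529, 0.2019, 0.48), (0.6032, 0.1961, 0.35), (0.6283, 0.148, 0.34), (0.5741, 0.1453, 0.3), (0.5111, 0.125, 0.13)]
t 36.17 tcp [0.605  0.0891 0.1733] jaw 1.571 zdir [ 0.  0. -1.] F [-0.1 -0.1 -2.7] open 0.0253 q6 -1.55
```

step_arm(
  moves=[
    [[0,0,-3.2,0],[0,0,-3.2,0],[0,0,-3.2,0],[0,0,-1,0],[0,0,-0.5,0],[0,0,-0.3,0],[0,0,-0.2,0],[0,0,0,0],[0,0,0,0],[0,0,0,0]],
  ],
)

```text
t: 37.0
tool_pos: [0.6063, 0.0892, 0.0591]
tool_rot: [2.22, 2.22, 0.004]
contact_force: [1.1, 0.6, 1.3]
opening: 0.025
```

step_arm(
  moves=[
    [[0.07,0.12,0,0],[0.07,0.12,0,0],[0.06,0.11,0,0],[0,0,0,0],[0,0,0,0],[0,0,0,0],[0,0,0,0]],
  ],
)

```text
t: 37.58
tool_pos: [0.6084, 0.0922, 0.0591]
tool_rot: [2.219, 2.22, 0.002]
contact_force: [-0.5, -3.1, 4.9]
opening: 0.0251
```

step_arm(
  moves=[
    [[0,0,0,0],[0,0,0,0],[0,0,0,0],[0,0,3,0],[0,0,3,0],[0,0,3,0],[0,0,3,0],[0,0,3,0],[-2.5,0.9,1,0],[-2.5,0.9,1,0]],
  ],
  grip=0.4,
)

```text
t: 38.42
tool_pos: [0.5577, 0.1108, 0.2294]
tool_rot: [2.221, 2.219, 0.004]
contact_force: [-0.7, 0.1, 0.0]
opening: 0.0511
```

step_arm(
  moves=[
    [[-2.5,0.9,2,0],[-2.5,0.9,2,0],[0,0,0,0],[0,0,0,0],[0,0,0,0],[0,0,0,0]],
  ],
)

```text
t: 38.92
tool_pos: [0.5069, 0.1284, 0.2656]
tool_rot: [-2.22, -2.22, 0.003]
contact_force: [-0.5, 1.0, -1.2]
opening: 0.0512
```

```bash
python3 - <<'E'
from h import *
st();all_()
im=viewer.get_image("wrist");st();cv2.imwrite("pics/w7.png",im)
c=cal("wrist")
for n in("block_hole","driver_shoulder","tin_floor"):
  for cam in("scene","side","wrist"):
    for d in nets.pinpoint(cam,n)[:2]: print(n,cam,round(d["confidence"],2),np.round(d["at"]),ray(cam,d["at"],.104 if n!="tin_floor" else .003).round(4))
E
```

```text
t 38.92 tcp [0.5069 0.1284 0.2656] jaw 1.571 zdir [-0.003 -0.    -1.   ] F [-0.5  1.  -1.2] open 0.0512 q6 -1.46
scene [(0.6134, 0.2039, 0.56), (0.5506, 0.1987, 0.48), (0.6372, 0.1457, 0.46), (0.5192, 0.1437, 0.28), (0.5761, 0.1411, 0.22), (0.6116, 0.0987, 0.29)]
side [(0.535, 0.2027, 0.46), (0.6032, 0.1956, 0.24), (0.5104, 0.1474, 0.4), (0.6297, 0.1469, 0.35), (0.5701, 0.1437, 0.45), (0.6001, 0.0991, 0.25)]
wrist [(0.5465, 0.1937, 0.11), (0.6055, 0.1924, 0.34), (0.6364, 0.144, 0.22), (0.5168, 0.1436, 0.09), (0.5751, 0.142, 0.13), (0.6079, 0.0935, 0.09), (0.5394, 0.0861, 0.72)]
t 39.27 tcp [0.5071 0.1285 0.2668] jaw 1.571 zdir [-0.001 -0.    -1.   ] F [-0.  -0.3 -0.1] open 0.0511 q6 -1.46
block_hole scene 0.91 [266. 151.] [0.3898 0.297  0.104 ]
block_hole side 0.6 [397. 165.] [0.4114 0.2926 0.104 ]
block_hole wrist 0.8 [527.  48.] [0.3955 0.3007 0.104 ]
driver_shoulder scene 0.72 [342. 188.] [0.534  0.0686 0.104 ]
driver_shoulder scene 0.68 [270. 150.] [0.4022 0.2929 0.104 ]
driver_shoulder side 0.71 [399. 165.] [0.4107 0.2989 0.104 ]
driver_shoulder side 0.24 [320. 201.] [0.4855 0.0484 0.104 ]
driver_shoulder wrist 0.96 [528.  48.] [0.3956 0.3019 0.104 ]
tin_floor scene 0.67 [345. 189.] [0.583  0.1359 0.003 ]
tin_floor scene 0.52 [359. 195.] [0.6114 0.096  0.003 ]
tin_floor side 0.48 [372. 261.] [0.6363 0.1452 0.003 ]
tin_floor wrist 0.44 [371. 230.] [0.6041 0.1942 0.003 ]
```

View pics/w7.png

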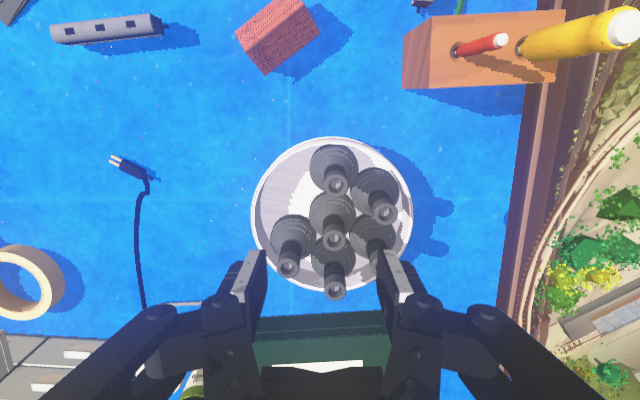

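The picture shows six torches in the tin in a close hex pattern, tails at about (335,185), (385,212), (333,240), (289,268), (335,290) and (375,250). The yellow big driver is at (580,35), the red small one at (480,47).

```bash
python3 - <<'E'
from h import *
cyl=lambda p:[np.r_[ring(p[0],p[1],.104,.012),ring(p[0],p[1],.199,.012)]]
obs=[];ob=[]
for cam in("scene","side","wrist"):
    viewer.get_image(cam);c=cal(cam)
    d=nets.masks_of(cam,"driver")
    for q in d[:2]:
        r=(c,q["region"].astype(float));x,f=fit([r],cyl,(.398,.303),(.01,.01));print(cam,"driver",q["box"],round(q["confidence"],2),x.round(4),round(f,2))
    d=nets.masks_of(cam,"tool_block")
    if d:
        q=d[0];r=(c,q["region"].astype(float));x,f=fit([r],lambda p:boxset(p,.056,.108,.104),(.398,.275,0),(.01,.01,.1));print(cam,"block",x.round(4),round(f,2))
for p in((243,165),(330,138),(408,113)): print([ray("scene",p,z).round(3) for z in(0,.1)])
for p in((410,133),(495,260)): print([ray("side",p,z).round(3) for z in(0,.1)])
a=viewer.get_image("side")[100:220,330:510];b=viewer.get_image("scene")[90:210,190:370]
cv2.imwrite("pics/c8.png",np.vstack([cv2.resize(i,None,fx=2.5*1,fy=2.5,interpolation=cv2.INTER_CUBIC) for i in(a,b)]))
E
```

```text
scene driver [265.3, 127.0, 274.2, 154.5] 0.57 [0.3977 0.3029] 0.25
scene block [ 0.397   0.2744 -0.02  ] 0.11
side driver [392.8, 135.7, 409.6, 162.7] 0.69 [0.3977 0.3009] 0.16
side block [0.395  0.2762 0.0073] 0.12
wrist driver [516.7, 8.4, 639.2, 61.9] 0.75 [0.3939 0.3076] 0.07
wrist driver [378.6, 206.6, 387.6, 214.8] 0.74 [0.398 0.303] 1.0
wrist block [0.3966 0.2731 0.0495] 0.14
[array([0.326, 0.369, 0.   ]), array([0.307, 0.272, 0.1  ])]
[array([0.64 , 0.369, 0.   ]), array([0.592, 0.272, 0.1  ])]
[array([0.953, 0.373, 0.   ]), array([0.877, 0.275, 0.1  ])]
[array([0.171, 0.444, 0.   ]), array([0.284, 0.386, 0.1  ])]
[array([0.722, 0.454, 0.   ]), array([0.784, 0.394, 0.1  ])]
```

View pics/c8.png

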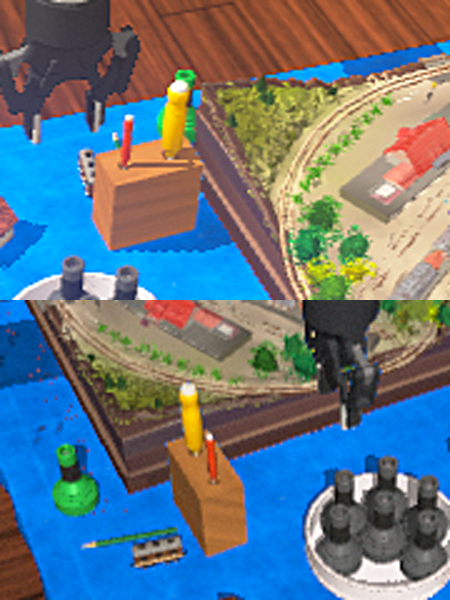

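step_arm(
  moves=[
    [[-1.1,1.74,0,-0.112],[-1.1,1.74,0,-0.112],[-1.1,1.74,0,-0.112],[-1.1,1.74,0,-0.112],[-1.1,1.74,0,-0.112],[-1.1,1.74,0,-0.112],[-1.1,1.74,0,-0.112],[-1.1,1.74,0,-0.112],[-1.1,1.74,0,-0.112],[-1.1,1.74,0,-0.112]],
  ],
)

```text
t: 41.1
tool_pos: [0.3964, 0.3035, 0.2674]
tool_rot: [-3.064, -0.694, -0.0]
contact_force: [0.1, 0.2, -0.0]
opening: 0.0511
```

step_arm(
  moves=[
    [[0,0,0,-0.113],[0,0,0,-0.113],[0,0,0,-0.113],[0,0,0,-0.112],[0,0,0,0],[0,0,0,0],[0,0,0,0],[0,0,0,0]],
  ],
)

```text
t: 41.77
tool_pos: [0.397, 0.3026, 0.2673]
tool_rot: [3.142, 0.002, -0.0]
contact_force: [-0.0, -0.5, -0.9]
opening: 0.0516
```

```bash
python3 - <<'E'
from h import *
st();im=viewer.get_image("wrist");st();cv2.imwrite("pics/w9.png",im)
cyl=lambda p:[np.r_[ring(p[0],p[1],.104,.012),ring(p[0],p[1],.199,.012)]]
for q in nets.masks_of("wrist","driver")[:2]:
    x,f=fit([(cal("wrist"),q["region"].astype(float))],cyl,(.398,.303),(.01,.01));print("driver",q["box"],round(q["confidence"],2),x.round(4),round(f,2))
for q in nets.masks_of("wrist","tool_block")[:1]:
    x,f=fit([(cal("wrist"),q["region"].astype(float))],lambda p:boxset(p,.056,.108,.104),(.398,.275,0),(.01,.01,.1));print(x.round(4),f)
print(proj("wrist",(.397,.3025,.199)),proj("wrist",(.397,.3025,.104)))
E
```

```text
t 41.77 tcp [0.397  0.3026 0.2673] jaw 0.001 zdir [-0. -0. -1.] F [-0.  -0.5 -0.9] open 0.0516 q6 0.5
t 41.82 tcp [0.397  0.3026 0.2673] jaw 0.001 zdir [-0.  0. -1.] F [0.4 0.1 1.2] open 0.0513 q6 0.5
driver [301.6, 174.7, 336.2, 233.1] 0.8 [0.3955 0.3021] 0.18
[0.3965 0.2747 0.0411] 0.2811222702170588
[321.42295404 214.89176078] [321.38921998 178.91966829]
```

View pics/w9.png

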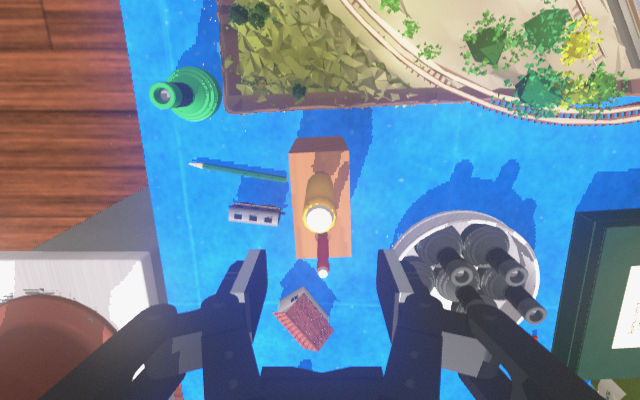

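The driver's cap is at (319,219), directly under the jaws, and the block is turned by about +0.03 rad. I descend, grip squarely across x and lift.

step_arm(
  moves=[
    [[-0.1,-0.05,-2.5,0.03],[0,0,-2.5,0],[0,0,-2.5,0],[0,0,-2.5,0],[0,0,-1.5,0],[0,0,-0.74,0],[0,0,0,0],[0,0,0,0],[0,0,0,0],[0,0,0,0]],
  ],
)

```text
t: 42.75
tool_pos: [0.397, 0.3027, 0.1468]
tool_rot: [-3.14, -0.047, -0.004]
contact_force: [0.0, 0.8, 0.1]
opening: 0.051
```

step_arm(
  moves=[
    [[0,0,0,0],[0,0,0,0],[0,0,0,0],[0,0,0,0],[0,0,0,0],[0,0,0,0],[0,0,0,0],[0,0,0,0]],
  ],
  grip=1,
  squeeze=70,
)

```text
t: 43.42
tool_pos: [0.3965, 0.3025, 0.1458]
tool_rot: [-3.14, -0.047, -0.002]
contact_force: [0.4, 0.4, 6.5]
opening: 0.0231
```

step_arm(
  moves=[
    [[0,0,1,0],[0,0,2,0],[0,0,2,0],[0,0,2,0],[0,0,2,0],[0,0,2,0],[0,0,2,0],[0,0,1,0],[0,0,0,0],[0,0,0,0]],
  ],
)

```text
t: 44.25
tool_pos: [0.3959, 0.3021, 0.2845]
tool_rot: [3.141, 0.047, -0.0]
contact_force: [-0.1, -0.6, -1.5]
opening: 0.0233
```

```bash
python3 - <<'E'
from h import *
st()
for cam in("scene","side"):
    im=viewer.get_image(cam);cv2.imwrite(f"pics/d10{cam}.png",im)
    for n in("driver_tip","driver_shoulder"):
        for q in nets.pinpoint(cam,n)[:2]: print(cam,n,round(q["confidence"],2),np.round(q["at"],1))
    print(cam,"pred tip",proj(cam,(.396,.302,.149)),"sh",proj(cam,(.396,.302,.244)))
st()
def crop(n,s=45):
    im=cv2.imread(f"pics/d10{n}.png");u,v=map(int,proj(n,(.396,.302,.18)));return cv2.resize(im[max(v-s,0):max(v-s,0)+2*s,u-s:u+s],(400,400),interpolation=cv2.INTER_CUBIC)
cv2.imwrite("pics/c10.png",np.hstack([crop("scene"),crop("side")]))
E
```

```text
t 44.25 tcp [0.3959 0.3021 0.2845] jaw 0.03 zdir [-0. -0. -1.] F [-0.1 -0.6 -1.5] open 0.0233 q6 0.47
scene driver_tip 0.7 [267.1 139.5]
scene driver_tip 0.39 [327.  185.1]
scene driver_shoulder 0.49 [266.1 117.2]
scene pred tip [266.1714637 138.0088627] sh [263.2343365  112.97307999]
side driver_tip 0.62 [399.1 151.6]
side driver_shoulder 0.64 [402.9 123.8]
side driver_shoulder 0.63 [362.7 241.1]
side pred tip [399.30757486 149.00902436] sh [402.71907661 121.45117926]
t 44.55 tcp [0.3956 0.3019 0.2835] jaw 0.03 zdir [-0.002 -0.001 -1.   ] F [-0.6  0.3 -0.3] open 0.0235 q6 0.47
```

View pics/c10.png

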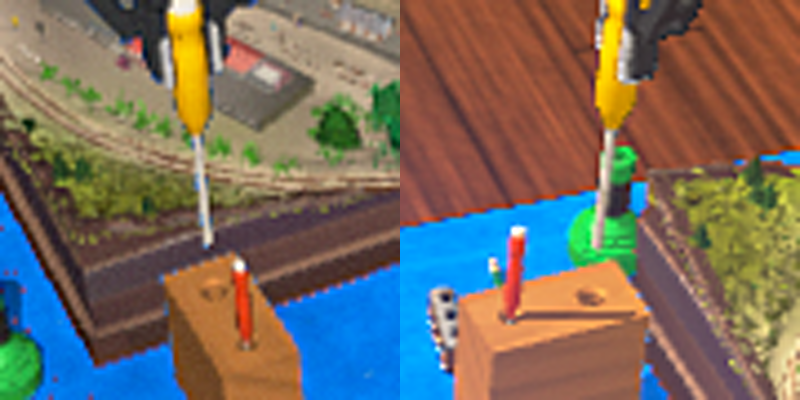

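```bash
python3 - <<'E'
from h import *
from scipy.optimize import least_squares
s=45
P2={}
for n,tip,sh,hole in(("scene",(207,247),(197,134),(214,290)),("side",(198,250),(210,130),(590-400,297))):
    u,v=map(int,proj(n,(.396,.302,.18)));o=np.array([u-s,max(v-s,0)])
    P2[n]=[o+(np.array(q)+.5)*90/400-.5 for q in(tip,sh,hole)]
for i,nm in enumerate(("tip","shoulder","hole")):
    r=least_squares(lambda X:np.r_[proj("scene",X)-P2["scene"][i],proj("side",X)-P2["side"][i]],(.396,.302,.15))
    print(nm,P2["scene"][i],P2["side"][i],r.x.round(4),r.fun.round(2))
E
```

```text
tip [266.1875 140.1875] [399.1625 150.8625] [0.3951 0.3024 0.1409] [-0.11 -0.17 -0.11  0.15]
shoulder [263.9375 114.7625] [401.8625 123.8625] [0.3972 0.3001 0.2379] [ 0.12  0.19  0.12 -0.17]
hole [267.7625 149.8625] [397.3625 161.4375] [0.3958 0.3004 0.1025] [-0.14 -0.21 -0.14  0.18]
```

step_arm(
  moves=[
    [[2.57,-2.29,0,0],[2.57,-2.29,0,0],[2.57,-2.29,0,0],[2.57,-2.29,0,0],[2.57,-2.29,0,0],[2.57,-2.28,0,0],[2.6,-2.28,0,0],[0,0,0,0],[0,0,0,0],[0,0,0,0]],
  ],
  squeeze=100,
)

```text
t: 45.38
tool_pos: [0.5758, 0.1422, 0.2842]
tool_rot: [-3.141, -0.047, 0.002]
contact_force: [0.1, 0.6, -1.3]
opening: 0.0227
```

step_arm(
  moves=[
    [[0,0,-1.5,0],[0,0,-1,0],[0,0,-0.5,0],[0,0,-0.5,0],[0,0,0,0],[0,0,0,0],[0,0,0,0],[0,0,0,0],[0,0,0,0]],
  ],
)

```text
t: 46.13
tool_pos: [0.5765, 0.1421, 0.2506]
tool_rot: [-3.141, -0.047, -0.002]
contact_force: [-0.6, -0.2, -0.0]
opening: 0.023
```

```bash
python3 - <<'E'
from h import *
st()
L=[]
for n in("scene","side"):
    im=viewer.get_image(n);s=40;u,v=map(int,proj(n,(.576,.142,.11)));print(n,u-s,v-s)
    print(proj(n,(.5762,.1419,.1075)),proj(n,(.5762,.1419,.095)))
    L.append(cv2.resize(im[v-s:v+s,u-s:u+s],(400,400),interpolation=cv2.INTER_CUBIC))
cv2.imwrite("pics/c11.png",np.hstack(L));st()
E
```

```text
t 46.13 tcp [0.5765 0.1421 0.2506] jaw 0.03 zdir [ 0.001  0.    -1.   ] F [-0.6 -0.2 -0. ] open 0.023 q6 0.09
scene 303 124
[343.74675273 165.3600056 ] [343.56447964 168.29187398]
side 325 176
[365.11968889 217.6462734 ] [364.89243578 220.91290735]
t 46.23 tcp [0.5764 0.142  0.2504] jaw 0.03 zdir [ 0.001  0.    -1.   ] F [-0.6  0.5 -0.7] open 0.023 q6 0.09
```

View pics/c11.png

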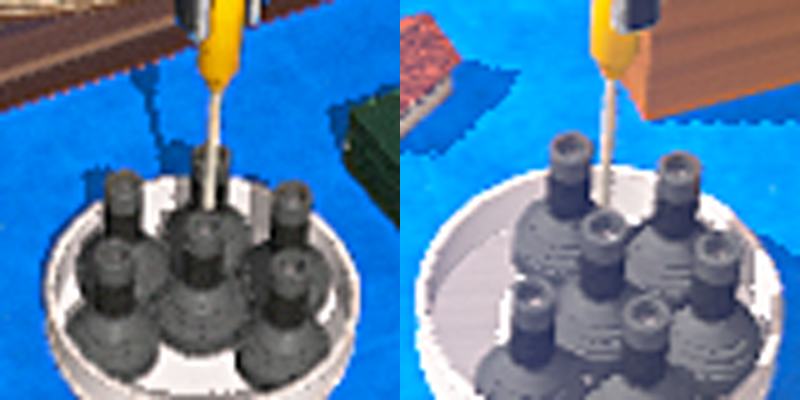

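step_arm(
  moves=[
    [[0,0,-0.6,0],[0,0,-0.6,0],[0,0,-0.3,0],[0,0,-0.2,0],[0,0,0,0],[0,0,0,0],[0,0,0,0]],
  ],
)

```text
t: 46.82
tool_pos: [0.5763, 0.1421, 0.2331]
tool_rot: [3.141, 0.047, 0.0]
contact_force: [-0.1, -0.4, -0.4]
opening: 0.0226
```

step_arm(
  moves=[
    [[0,0,-0.1,0],[0,0,-0.1,0],[0,0,-0.1,0],[0,0,0,0],[0,0,0,0]],
  ],
)

```text
t: 47.23
tool_pos: [0.5761, 0.142, 0.2298]
tool_rot: [3.141, 0.047, -0.0]
contact_force: [-0.2, 0.1, -0.6]
opening: 0.0226
```

step_arm(
  moves=[
    [[0,0,-0.1,0],[0,0,-0.1,0],[0,0,0,0],[0,0,0,0],[0,0,0,0]],
  ],
)

```text
t: 47.65
tool_pos: [0.5762, 0.142, 0.2279]
tool_rot: [-3.141, -0.047, 0.0]
contact_force: [-0.1, -1.0, -1.0]
opening: 0.0227
```

step_arm(
  moves=[
    [[0,0,-0.1,0],[0,0,-0.1,0],[0,0,0,0],[0,0,0,0],[0,0,0,0]],
  ],
)

```text
t: 48.07
tool_pos: [0.5762, 0.142, 0.2259]
tool_rot: [3.141, 0.047, -0.0]
contact_force: [-1.1, 0.3, -0.6]
opening: 0.0228
```

step_arm(
  moves=[
    [[0,0,-0.1,0],[0,0,-0.1,0],[0,0,0,0],[0,0,0,0],[0,0,0,0]],
  ],
)

```text
t: 48.48
tool_pos: [0.5762, 0.142, 0.2239]
tool_rot: [3.141, 0.047, -0.0]
contact_force: [0.0, -0.4, 0.2]
opening: 0.0229
```

step_arm(
  moves=[
    [[0,0,-0.1,0],[0,0,-0.1,0],[0,0,0,0],[0,0,0,0],[0,0,0,0]],
  ],
)

```text
t: 48.9
tool_pos: [0.5763, 0.1421, 0.2222]
tool_rot: [-3.141, -0.047, -0.0]
contact_force: [-1.1, -0.0, 2.0]
opening: 0.0229
```

step_arm(
  moves=[
    [[0,0,-0.1,0],[0,0,-0.1,0],[0,0,0,0],[0,0,0,0],[0,0,0,0]],
  ],
)

```text
t: 49.32
tool_pos: [0.5762, 0.142, 0.2197]
tool_rot: [-3.141, -0.047, 0.0]
contact_force: [-0.5, 0.9, 2.3]
opening: 0.0228
```

step_arm(
  moves=[
    [[0,0,-0.1,0],[0,0,-0.1,0],[0,0,0,0],[0,0,0,0],[0,0,0,0]],
  ],
)

```text
t: 49.73
tool_pos: [0.5763, 0.1421, 0.2187]
tool_rot: [-3.141, -0.047, -0.001]
contact_force: [-2.1, 0.5, 5.0]
opening: 0.0234
```

step_arm(
  moves=[
    [[0,0,-0.1,0],[0,0,0,0],[0,0,0,0],[0,0,0,0]],
  ],
)

```text
t: 50.07
tool_pos: [0.5765, 0.1421, 0.2187]
tool_rot: [-3.141, -0.047, -0.002]
contact_force: [-2.3, -0.8, 8.3]
opening: 0.0228
```

step_arm(
  moves=[
    [[0,0,-0.1,0],[0,0,0,0],[0,0,0,0],[0,0,0,0]],
  ],
)

```text
t: 50.4
tool_pos: [0.5767, 0.1421, 0.2187]
tool_rot: [-3.141, -0.047, -0.003]
contact_force: [-3.2, -0.7, 10.7]
opening: 0.0231
```

step_arm(
  moves=[
    [[0,0,1.4,0],[0,0,2,0],[1.48,2.51,0,0],[1.48,2.51,0,0],[0,0,0,0],[0,0,0,0],[0,0,0,0],[0,0,-1,0],[0,0,-1,0],[0,0,-0.4,0]],
  ],
)

```text
t: 51.23
tool_pos: [0.6047, 0.1915, 0.2232]
tool_rot: [3.141, 0.046, -0.005]
contact_force: [-0.4, 0.3, 2.3]
opening: 0.0231
```

step_arm(
  moves=[
    [[0,0,0,0],[0,0,0,0],[0,0,0,0],[0,0,0,0],[0,0,0,0]],
  ],
)

```text
t: 51.65
tool_pos: [0.606, 0.1922, 0.2264]
tool_rot: [-3.141, -0.047, -0.001]
contact_force: [0.1, -0.2, -0.8]
opening: 0.0229
```

step_arm(
  moves=[
    [[0,0,-0.2,0],[0,0,-0.2,0],[0,0,-0.2,0],[0,0,-0.2,0],[0,0,-0.2,0],[0,0,0,0],[0,0,0,0],[0,0,0,0],[0,0,0,0]],
  ],
)

```text
t: 52.4
tool_pos: [0.6064, 0.1924, 0.2186]
tool_rot: [-3.141, -0.047, -0.003]
contact_force: [-2.2, -1.0, 8.9]
opening: 0.0231
```

step_arm(
  moves=[
    [[0,0,1.4,0],[0,0,2,0],[-2.93,0.03,0,0],[-2.93,0.04,0,0],[0,0,0,0],[0,0,0,0],[0,0,0,0],[0,0,-1,0],[0,0,-1,0],[0,0,-0.4,0]],
  ],
)

```text
t: 53.23
tool_pos: [0.5469, 0.1926, 0.2232]
tool_rot: [3.141, 0.046, -0.005]
contact_force: [-0.2, 0.4, 1.3]
opening: 0.0232
```

step_arm(
  moves=[
    [[0,0,0,0],[0,0,0,0],[0,0,0,0],[0,0,0,0],[0,0,0,0]],
  ],
)

```text
t: 53.65
tool_pos: [0.5474, 0.193, 0.2263]
tool_rot: [-3.141, -0.047, -0.001]
contact_force: [0.5, -0.4, -1.0]
opening: 0.0233
```

step_arm(
  moves=[
    [[0,0,-0.2,0],[0,0,-0.2,0],[0,0,-0.2,0],[0,0,-0.2,0],[0,0,-0.2,0],[0,0,0,0],[0,0,0,0],[0,0,0,0],[0,0,0,0]],
  ],
)

```text
t: 54.4
tool_pos: [0.5478, 0.1931, 0.2187]
tool_rot: [-3.141, -0.047, -0.003]
contact_force: [-3.0, -0.4, 9.7]
opening: 0.0228
```

step_arm(
  moves=[
    [[0,0,1.4,0],[0,0,2,0],[-1.46,-2.49,0,0],[-1.46,-2.49,0,0],[0,0,0,0],[0,0,0,0],[0,0,0,0],[0,0,-1,0],[0,0,-1,0],[0,0,-0.4,0]],
  ],
)

```text
t: 55.23
tool_pos: [0.5172, 0.1435, 0.2231]
tool_rot: [3.141, 0.048, -0.006]
contact_force: [0.9, -0.0, 2.5]
opening: 0.0228
```

step_arm(
  moves=[
    [[0,0,0,0],[0,0,0,0],[0,0,0,0],[0,0,0,0],[0,0,0,0]],
  ],
)

```text
t: 55.65
tool_pos: [0.5182, 0.1432, 0.2263]
tool_rot: [-3.141, -0.047, -0.001]
contact_force: [0.6, -0.6, -0.3]
opening: 0.0231
```

step_arm(
  moves=[
    [[0,0,-0.2,0],[0,0,-0.2,0],[0,0,-0.2,0],[0,0,-0.2,0],[0,0,-0.2,0],[0,0,0,0],[0,0,0,0],[0,0,0,0],[0,0,0,0]],
  ],
)

```text
t: 56.4
tool_pos: [0.5186, 0.1433, 0.2187]
tool_rot: [-3.141, -0.047, -0.003]
contact_force: [-2.3, -1.4, 9.8]
opening: 0.023
```

step_arm(
  moves=[
    [[0,0,1.4,0],[0,0,2,0],[2.98,-1.67,0.5,0],[2.98,-1.67,0,0],[2.98,-1.66,0,0],[0,0,0,0],[0,0,0,0],[0,0,-1.5,0],[0,0,-1,0],[0,0,-0.4,0]],
  ],
)

```text
t: 57.23
tool_pos: [0.6054, 0.0938, 0.2227]
tool_rot: [-3.141, -0.049, 0.006]
contact_force: [-0.4, 0.2, 1.8]
opening: 0.0231
```

step_arm(
  moves=[
    [[0,0,0,0],[0,0,0,0],[0,0,0,0],[0,0,0,0],[0,0,0,0]],
  ],
)

```text
t: 57.65
tool_pos: [0.6076, 0.0932, 0.2265]
tool_rot: [3.141, 0.047, 0.002]
contact_force: [0.5, 0.0, -0.7]
opening: 0.0228
```

step_arm(
  moves=[
    [[0,0,-0.2,0],[0,0,-0.2,0],[0,0,-0.2,0],[0,0,-0.2,0],[0,0,-0.2,0],[0,0,0,0],[0,0,0,0],[0,0,0,0],[0,0,0,0]],
  ],
)

```text
t: 58.4
tool_pos: [0.608, 0.0932, 0.2187]
tool_rot: [-3.141, -0.047, -0.003]
contact_force: [-1.4, 0.1, 9.1]
opening: 0.0229
```

step_arm(
  moves=[
    [[0,0,1.4,0],[0,0,2,0],[1.43,2.53,0,0],[1.43,2.53,0,0],[0,0,0,0],[0,0,0,0],[0,0,0,0],[0,0,-1,0],[0,0,-1,0],[0,0,-0.4,0]],
  ],
)

```text
t: 59.23
tool_pos: [0.6348, 0.143, 0.2231]
tool_rot: [3.141, 0.046, -0.005]
contact_force: [0.4, -0.3, 2.2]
opening: 0.023
```

step_arm(
  moves=[
    [[0,0,0,0],[0,0,0,0],[0,0,0,0],[0,0,0,0],[0,0,0,0]],
  ],
)

```text
t: 59.65
tool_pos: [0.6362, 0.1437, 0.2264]
tool_rot: [-3.141, -0.047, -0.001]
contact_force: [0.3, 0.3, -0.8]
opening: 0.0235
```

step_arm(
  moves=[
    [[0,0,-0.2,0],[0,0,-0.2,0],[0,0,-0.2,0],[0,0,-0.2,0],[0,0,-0.2,0],[0,0,0,0],[0,0,0,0],[0,0,0,0],[0,0,0,0]],
  ],
)

```text
t: 60.4
tool_pos: [0.6366, 0.1438, 0.2187]
tool_rot: [-3.141, -0.047, -0.003]
contact_force: [-2.5, -1.8, 9.1]
opening: 0.0229
```

step_arm(
  moves=[
    [[0,0,1.4,0],[0,0,2.5,0],[0,0,3,0],[-3,1.98,0,0],[-3,1.98,0,0],[-3,1.98,0,0],[-3,1.98,0,0],[-3,1.98,0,0],[-3,1.98,0,0],[-3,1.98,0,0]],
  ],
)

```text
t: 61.23
tool_pos: [0.4244, 0.283, 0.285]
tool_rot: [-3.141, -0.046, -0.0]
contact_force: [-0.2, 0.5, -0.6]
opening: 0.0227
```

step_arm(
  moves=[
    [[-3,1.98,0,0],[0,0,0,0],[0,0,0,0],[0,0,0,0],[0,0,0,0],[0,0,0,0],[0,0,0,0]],
  ],
)

```text
t: 61.82
tool_pos: [0.3968, 0.3015, 0.2847]
tool_rot: [3.141, 0.044, -0.001]
contact_force: [-0.1, 0.3, -0.4]
opening: 0.0226
```

```bash
python3 - <<'E'
from h import *
st();all_(("scene","side"))
L=[]
for n in("scene","side"):
    im=viewer.get_image(n);s=45;u,v=map(int,proj(n,(.396,.302,.16)));print(n,u-s,v-s)
    L.append(cv2.resize(im[v-s:v+s,u-s:u+s],(400,400),interpolation=cv2.INTER_CUBIC))
cv2.imwrite("pics/c12.png",np.hstack(L));st()
E
```

```text
t 61.82 tcp [0.3968 0.3015 0.2847] jaw 0.028 zdir [-0. -0. -1.] F [-0.1  0.3 -0.4] open 0.0226 q6 0.47
scene [(0.5541, 0.2066, 0.66), (0.6098, 0.2009, 0.34), (0.6421, 0.1519, 0.49), (0.5784, 0.1445, 0.1), (0.5196, 0.1442, 0.17), (0.6092, 0.0991, 0.4)]
side [(0.5393, 0.1982, 0.4), (0.6033, 0.1961, 0.29), (0.5675, 0.1476, 0.45), (0.6292, 0.1475, 0.28), (0.509, 0.1466, 0.33), (0.6046, 0.0955, 0.28)]
scene 220 90
side 354 100
t 62.12 tcp [0.3962 0.302  0.2848] jaw 0.03 zdir [-0. -0. -1.] F [ 0.5  0.1 -0.4] open 0.0229 q6 0.47
```

View pics/c12.png

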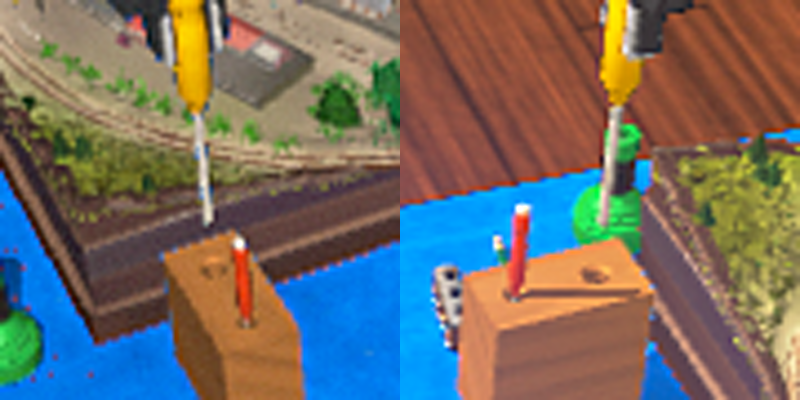

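step_arm(
  moves=[
    [[0,0,-1.5,0],[0,0,-1.5,0],[0,0,-1,0],[0,0,-0.6,0],[0,0,-0.4,0],[0,0,-0.5,0],[0,0,-0.5,0],[0,0,0,0],[0,0,0,0]],
  ],
)

```text
t: 62.87
tool_pos: [0.396, 0.3022, 0.225]
tool_rot: [-3.141, -0.047, -0.0]
contact_force: [0.6, 0.3, 0.2]
opening: 0.0226
```

In the hole with no force; lowering the rest of the way (to TCP z 0.146), then release.

step_arm(
  moves=[
    [[0,0,-1.5,0],[0,0,-1.5,0],[0,0,-1.5,0],[0,0,-1.5,0],[0,0,-1,0],[0,0,-0.5,0],[0,0,-0.3,0],[0,0,-0.1,0],[0,0,0,0],[0,0,0,0]],
  ],
)

```text
t: 63.7
tool_pos: [0.3966, 0.3024, 0.1469]
tool_rot: [-3.14, -0.047, -0.002]
contact_force: [-0.0, -0.3, -0.6]
opening: 0.0229
```

step_arm(
  moves=[
    [[0,0,0,0],[0,0,0,0],[0,0,0,0],[0,0,0,0],[0,0,0,0],[0,0,0,0]],
  ],
  grip=0.4,
)

```text
t: 64.2
tool_pos: [0.396, 0.3021, 0.146]
tool_rot: [-3.141, -0.047, -0.0]
contact_force: [0.4, -0.1, 0.6]
opening: 0.0512
```

step_arm(
  moves=[
    [[0,0,2,0],[0,0,3,0],[0,0,3,0],[0,0,3,0],[0,0,3,0],[0,-3,1,0],[0,-3,0,0],[0,-3,0,0],[0,-2.5,0,0],[0,0,0,0]],
  ],
)

```text
t: 65.03
tool_pos: [0.3962, 0.1842, 0.2962]
tool_rot: [3.14, 0.041, 0.002]
contact_force: [-0.5, 0.8, -0.3]
opening: 0.0513
```

step_arm(
  moves=[
    [[0,-1,0,0.12],[0.5,-1,0,0.12],[0.5,-1,0,0.12],[0.5,-1,0,0.12],[0.5,0,0,0.12],[0,0,0,0.12],[0,0,0,0.12],[0,0,0,0.12],[0,0,0,0.12],[0,0,0,0.12]],
  ],
)

```text
t: 65.87
tool_pos: [0.416, 0.1477, 0.2958]
tool_rot: [-2.56, -1.821, 0.0]
contact_force: [-0.4, -0.1, -1.0]
opening: 0.0511
```

step_arm(
  moves=[
    [[2,0,0,0.12],[2,0,0,0.12],[2,0,0,0.1],[0,0,0,0],[0,0,0,0],[0,0,0,0]],
  ],
)

```text
t: 66.37
tool_pos: [0.4756, 0.1475, 0.2956]
tool_rot: [-2.223, -2.219, 0.001]
contact_force: [0.1, -0.3, 0.1]
opening: 0.0513
```

```bash
python3 - <<'E'
from h import *
st();all_(("scene","wrist"))
im=viewer.get_image("wrist");cv2.imwrite("pics/w13.png",im)
cyl=lambda p:[np.r_[ring(p[0],p[1],.104,.012),ring(p[0],p[1],.199,.012)]]
for cam in("scene","side","wrist"):
    for q in nets.masks_of(cam,"driver")[:1]:
        x,f=fit([(cal(cam),q["region"].astype(float))],cyl,(.397,.302),(.01,.01));print(cam,"driver",round(q["confidence"],2),x.round(4),round(f,2))
L=[]
for n,X,s in(("scene",(.577,.142,.06),40),("side",(.577,.142,.06),45),("side",(.396,.302,.12),45)):
    a=viewer.get_image(n);u,v=map(int,proj(n,X))
    L.append(cv2.resize(a[v-s:v+s,u-s:u+s],(266,266),interpolation=cv2.INTER_CUBIC))
cv2.imwrite("pics/c13.png",np.hstack(L));st()
E
```

```text
t 66.37 tcp [0.4756 0.1475 0.2956] jaw 1.569 zdir [-0.001  0.    -1.   ] F [ 0.1 -0.3  0.1] open 0.0513 q6 -1.42
scene [(0.6139, 0.2084, 0.57), (0.5523, 0.2028, 0.58), (0.5213, 0.1474, 0.31), (0.6376, 0.1455, 0.5), (0.5763, 0.1409, 0.18), (0.6103, 0.0952, 0.33), (0.5427, 0.0801, 0.71)]
wrist [(0.6043, 0.1939, 0.26), (0.5472, 0.193, 0.11), (0.6366, 0.1441, 0.27), (0.5177, 0.1434, 0.09), (0.5752, 0.1427, 0.18), (0.6057, 0.0943, 0.17)]
scene driver 0.58 [0.3989 0.302 ] 0.27
side driver 0.48 [0.2268 0.3826] 0.58
wrist driver 0.63 [0.3971 0.2982] 0.13
t 66.92 tcp [0.4759 0.1472 0.296 ] jaw 1.57 zdir [ 0.  0. -1.] F [-0.6 -0.   0.8] open 0.0512 q6 -1.42
```

View pics/w13.png

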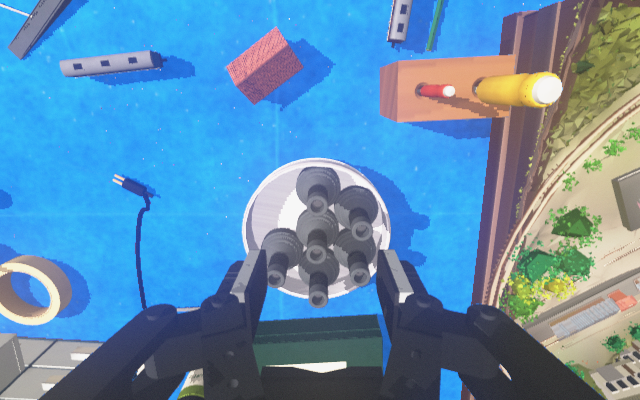

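View pics/c13.png

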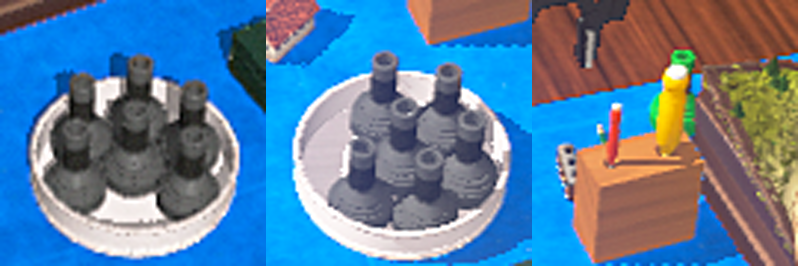

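The tin holds six upright torches in a close hex pattern, tails at (318,205), (358,228), (316,252), (276,280), (318,297) and (360,277). The driver is seated in its hole at (515,90). Nothing is left on the bench, and the cottage and coach are unmoved. Handing in.

```bash
python3 -c "
from station import ctrl
print(ctrl.finish_job())"
```

```text
the job is handed in; nothing more can be done
None
```

I handed the job in at about 67 s of the 210 s. Six dark torches were there; I left the green look-alike alone.

- **Packing:** All six torches stand on their heads in the tin, one in the middle and five side by side round it. In the last wrist-camera fits their centres lie about 57–61 mm apart, where 58 mm is touching. The widest gap is on the +x side of the middle torch, at about 2–3 mm. I judged that to be nearly touching and did not nudge it.
- **Switches:** I pushed each one with the screwdriver tip until it stopped. All six stopped at the same tool height, about 0.2187 m, with 9–11 N. I take that as fully in; no camera view showed the buttons clearly enough to confirm it.
- **Screwdriver:** It went back into its hole without resistance, and the side picture shows it seated on the block. The scene and wrist fits put it back at its place to within 4 mm. The last side-camera fit for it failed because it latched onto something else.
- **Other checks:** The cottage and coach look unmoved in the last view. I saw no torch knocked out of place. Single-camera fits of torches hidden behind others in the tin were off by up to about 1–2 cm, so I relied on the wrist fits and the commanded positions instead.

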